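# Lid and clip the vial carrier

### The arm

A 6-joint arm with a two-finger parallel gripper is mounted at the origin on the work surface. World frame = base frame: x ahead of the robot, y to its left, z up, the work surface at z = 0. Lengths are in m, angles in degrees, forces in N, time in s.
With the tool pointing down it reaches from about 0.4 to 0.925 m from the base axis. Payload 12.5 kg.
Tool frame: the origin (TCP) lies midway between the tips of the shut fingers; the grasp point (between the pads) lies r.grip_depth behind it (r.grip_depth is the distance from the TCP to the grasp point, in m); z points along the fingers, y is the direction in which the jaws open and shut (so a half turn about z gives the same grasp; the last joint's range is limited). The gripper opens to 95 mm and grips with 3 to 60 N. Pads are 20 mm wide; open, the fingers measure 119 mm over their backs; the gripper's body (75 mm by 180 mm) begins 59 mm behind the grasp point.
Start: joints at [62.647, 28.126, 89.318, -0, 62.55, -6.05], TCP at [0.227, 0.582, 0.215] pointing down, gripper open.
Joint ranges: [-177.58, 177.58], [-47.91, 125.51], [2.72, 160], [-65.01, 245.01], [3.68, 167.84], [-153.87, 153.87]. Speed limits (degrees/s): [127.2, 127.2, 159.86, 180, 180, 180].

### API

Orientations are given as a 3x3 rotation matrix whose columns are the frame's x, y, z axes.
In Python, from plant import r gives the robot as it stands. The module is installed in compiled form; this text tells all that it offers.
- The arm moves only by the tool servo_tool, never from a script. Its argument "plan" is a list of rows, each a list of 3 entries, a list of its own where there are three numbers: the opening, from 0 (shut) to 1 (fully open), then the shift along the tool's x, y, z in m, then the turn, a rotation vector about the tool's x, y, z in rad. In form: [[grip, [dx, dy, dz], [wx, wy, wz]], ...]. A call has 1 to 5 rows; each row is the pose to reach, as a shift and turn from the pose commanded when the call began, along the tool's axes at that moment; what a row does not reach only later rows make up. A row lasts 1/10 s, in which the tool goes at most 50 mm and 8.59 degrees, less where a joint would pass 70% of its speed; a pose out of reach is approached as far as the arm can. A call with a gripper value outside its range is refused whole. The fingers move at their own pace and stop on an object; the grip force is fixed at half the most. Time passes only in rows, so rows that repeat a pose let the fingers close. It gives the time, the measured TCP pose, the force and the opening at its end, in the units of the state.
- r.get_state(): the state, without advancing time (a new reading comes with each control period).
- r.capture(name): name is "scene" or "top" or "wrist"; returns (picture, depth): 400x640x3 uint8, blue, green, red; 400x640 float32, m along the optical axis (not along the pixel's ray), 0 where there is no reading.
- r.camera_params(name): a dict with "fx", "fy", "cx", "cy" (pixels), "position" and "attitude" of the camera in the world; the wrist camera has in their place "tool_from_camera" (4x4, takes a point from camera to tool coordinates, whose origin is the TCP and whose axes are the flange's). Camera axes: x right, y up, looking along -z (the intrinsics and any distortion apply to the point x, -y, -z); pixel columns grow to the right and rows downward; lengths in m; the calibration is good to about 2 mm. A picture is of the moment at which its call begins: read the wrist's pose just before it. camera_params takes no time and is no camera call.
- r.job_done(): hands the job in, once; it reports no verdict.
The state is a dict: "clock": time; "q": joint angles; "qvel": joint speeds; "joint_torque": joint torques, N m; "position": TCP position; "tool_rot": TCP orientation; "wrist_force": force on the tool from outside, world axes, zero at the start; "ft_torque": the same for the moment, N m; "opening": finger opening in m.
Only numpy, scipy, OpenCV 4.12 (cv2) and the standard library are available. Lean on these libraries where they do the work, as an engineer would, in place of code of your own. Each camera call takes 0.05 s, during which the arm holds its last target.

### The job

Take the lid by its bar, set it squarely on the open vial box so that it lies flat on the rubber seal, and let go of it with all four clips still up. Then press the four clips down until each snaps fully shut over the box's rim, in opposite-corner order: after the first clip do the one diagonally across from it, and only then the other two. Set the lid down gently and press no harder than a clip needs (a clear click; keep under 20 N) so that the seal is not crushed, and leave the two loose vials standing where they are.

Things in the scene. Friction and masses are not known exactly. Their poses are not given: they have to be found in the camera images.
- box: open white vial box fixed to the bench, rim 240 x 160 mm (x by y), 75 mm high, vials inside; on the rim a black rubber seal 8 mm high, opening 216 x 136 mm, top 83 mm above the bench. The seal is springy: the lid on it sinks about 1 mm per 5 N pressed, solid after 6 mm. Origin: centre of the underside; x along the long side, z up
- lid: loose grey lid, 240 x 160 mm (x by y), about 0.5 kg; a skirt 211 x 131 mm, 10 mm deep, drops into the seal's opening. Grip bar on top: 70 mm along x, 16 mm wide (y), 20 mm tall. Origin: centre of the bar, 30 mm above the lid's flat top, 36 mm above the face that lies on the seal, 46 mm above the skirt's foot; 119 mm above the bench when seated. x along the long side. Goes on either way round
- hinge_a (a point): point on the lid's flat top under the hinge of steel clip_a (x +75, y +36 mm in the lid's frame; hinge line along x). The clip is a plate 26 mm wide, reaching 51 mm outward (away from the bar) when shut, hook at its end. Its hinge block is shimmed: a shut clip's top face is 12 to 24 mm above this point, different at each corner and each time, not measured: feel for it
- hinge_b (a point): point on the lid's flat top under the hinge of steel clip_b (x -75, y +36 mm in the lid's frame; hinge line along x). The clip is a plate 26 mm wide, reaching 51 mm outward (away from the bar) when shut, hook at its end. Its hinge block is shimmed: a shut clip's top face is 12 to 24 mm above this point, different at each corner and each time, not measured: feel for it
- hinge_c (a point): point on the lid's flat top under the hinge of steel clip_c (x -75, y -36 mm in the lid's frame; hinge line along x). The clip is a plate 26 mm wide, reaching 51 mm outward (away from the bar) when shut, hook at its end. Its hinge block is shimmed: a shut clip's top face is 12 to 24 mm above this point, different at each corner and each time, not measured: feel for it
- hinge_d (a point): point on the lid's flat top under the hinge of steel clip_d (x +75, y -36 mm in the lid's frame; hinge line along x). The clip is a plate 26 mm wide, reaching 51 mm outward (away from the bar) when shut, hook at its end. Its hinge block is shimmed: a shut clip's top face is 12 to 24 mm above this point, different at each corner and each time, not measured: feel for it
- clip_a (a joint): angle of clip_a, rad: 0 shut, 0.75 fully raised; starts at 0.4 to 0.65. Diagonally across is clip_c. Press down from above 25 to 40 mm out from the hinge: it stays where left while raised, then resists with 9 to 14 N (at 38 mm; more nearer the hinge) about 6 mm above shut, and snaps home by itself; released before that it springs back up. Pressing on only squeezes the seal
- clip_b (a joint): angle of clip_b, rad: 0 shut, 0.75 fully raised; starts at 0.4 to 0.65. Diagonally across is clip_d. Press down from above 25 to 40 mm out from the hinge: it stays where left while raised, then resists with 9 to 14 N (at 38 mm; more nearer the hinge) about 6 mm above shut, and snaps home by itself; released before that it springs back up. Pressing on only squeezes the seal
- clip_c (a joint): angle of clip_c, rad: 0 shut, 0.75 fully raised; starts at 0.4 to 0.65. Diagonally across is clip_a. Press down from above 25 to 40 mm out from the hinge: it stays where left while raised, then resists with 9 to 14 N (at 38 mm; more nearer the hinge) about 6 mm above shut, and snaps home by itself; released before that it springs back up. Pressing on only squeezes the seal
- clip_d (a joint): angle of clip_d, rad: 0 shut, 0.75 fully raised; starts at 0.4 to 0.65. Diagonally across is clip_b. Press down from above 25 to 40 mm out from the hinge: it stays where left while raised, then resists with 9 to 14 N (at 38 mm; more nearer the hinge) about 6 mm above shut, and snaps home by itself; released before that it springs back up. Pressing on only squeezes the seal
- vial_1: small amber glass vial with a metal cap, 24 mm across, 48 mm tall; may stand between the box and the lid; not to be moved. Origin: centre of its underside
- vial_2: a second such vial; not to be moved. Origin: centre of its underside

How it is judged:
By the outcome, as a careful person would: the job done as asked, in the order asked, and still so for the second after the job is handed in, with the robot touching nothing.
It also fails if it takes over 72 s, if anything falls off the work surface, if the arm or the gripper's body presses on something with over 40 N, if the wrist force passes 120 N, or if a joint passes its speed limit or range.

## Working session

There is one attempt and no reset: what is moved stays moved. The work goes in short steps, Python scripts to look and compute and a tool call to move; the robot and the scene stay as the last step left them, time stands still between calls to the robot, and variables do not carry over. Pictures are saved under pics/ and viewed, and the job is handed in when it is done.

Besides the shell and the picture viewer there is one more tool, called after "Emit:" as name([rows], argument=value, ...), one row to a line, values as JSON. servo_tool: Moves the arm, as the interface text tells. Its arguments: {"type":"object","properties":{"plan":{"type":"array"}},"required":["plan"]}

```bash
mkdir -p pics; ls; python3 - <<'E'
from plant import r
import cv2,numpy as np
s=r.get_state(); print(s); print(r.grip_depth)
for n in ["top","scene","wrist"]:
    p,d=r.capture(n); cv2.imwrite(f"pics/{n}0.png",p); np.save(f"{n}0.npy",d); print(n,r.camera_params(n))
E
```

```text
pics
{'clock': 0.0, 'q': array([ 6.26485437e+01,  2.81650993e+01,  8.93504700e+01, -4.96019909e-04,
        6.25494907e+01, -6.05153594e+00]), 'qvel': array([ 0.07086333,  0.06596181, -0.04648343, -0.00497426,  0.07403433,
       -0.08781694]), 'joint_torque': array([-3.35544501e-03, -6.12639642e+01, -2.58193302e+01,  6.92296098e-02,
        4.81496856e-02, -5.09738982e-05]), 'position': array([0.22690873, 0.58208918, 0.21404936]), 'tool_rot': array([[-9.31693155e-01,  3.63245922e-01, -5.14883712e-04],
       [ 3.63246270e-01,  9.31692612e-01, -1.01209565e-03],
       [ 1.12073733e-04, -1.12999218e-03, -9.99999355e-01]]), 'wrist_force': array([0.04668299, 0.65952747, 0.08002001]), 'ft_torque': array([ 0.06809275, -0.05109189, -0.00632979]), 'opening': 0.0950479121304118}
0.0188
top {'fx': 490.5293405624427, 'fy': 490.5293405624427, 'cx': 317.8425286872929, 'cy': 200.70173667182058, 'position': array([0.33414311, 0.01555582, 1.01602176]), 'attitude': array([[ 0.03416211,  0.97047525, -0.23876922],
       [-0.99941366,  0.03262303, -0.01039596],
       [-0.00229964,  0.23898437,  0.97102069]])}
scene {'fx': 417.0975405092037, 'fy': 417.0975405092037, 'cx': 315.32618504487226, 'cy': 198.56578886758268, 'position': array([0.95299432, 0.43685767, 0.51454921]), 'attitude': array([[-0.73730523, -0.38815114,  0.55291924],
       [ 0.67523983, -0.44861329,  0.58548893],
       [ 0.02078873,  0.80503714,  0.59286004]])}
wrist {'fx': 346.96250899984426, 'fy': 346.96250899984426, 'cx': 315.15320694461474, 'cy': 201.46245478701456, 'tool_from_camera': array([[-5.37028864e-04,  9.62028792e-01,  2.72947458e-01,
         7.61284894e-02],
       [ 9.99999826e-01,  4.49497190e-04,  3.83222226e-04,
         2.88738610e-04],
       [ 2.45981700e-04,  2.72947616e-01, -9.62028866e-01,
        -1.71015766e-01],
       [ 0.00000000e+00,  0.00000000e+00,  0.00000000e+00,
         1.00000000e+00]])}
```

View pics/top0.png

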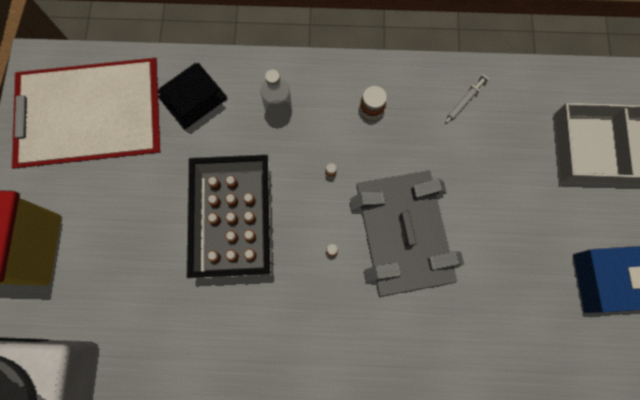

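View pics/scene0.png

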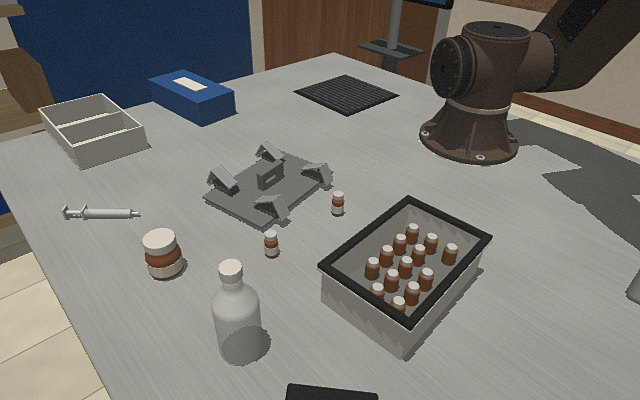

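View pics/wrist0.png

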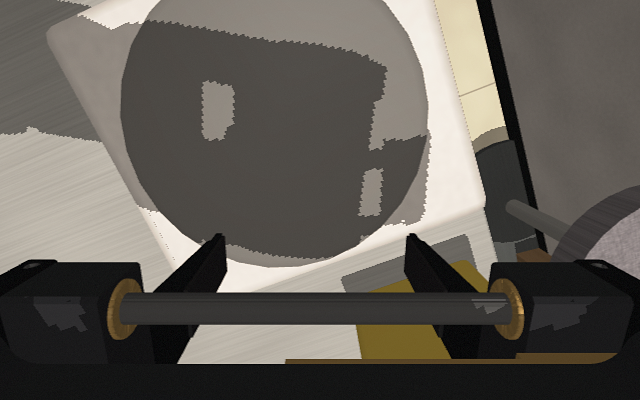

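```bash
cat > h.py <<'E'
import numpy as np,cv2
def cloud(d,P,Rwc=None,pos=None):
    Rwc=P['attitude'] if Rwc is None else Rwc; pos=P['position'] if pos is None else pos
    v,u=np.mgrid[0:d.shape[0],0:d.shape[1]]
    c=np.stack([(u-P['cx'])/P['fx']*d,-(v-P['cy'])/P['fy']*d,-d],-1)
    return c@np.asarray(Rwc).T+pos
def rays(uv,P,z,Rwc=None,pos=None):
    Rwc=P['attitude'] if Rwc is None else Rwc; pos=P['position'] if pos is None else pos
    uv=np.asarray(uv,float).reshape(-1,2)
    c=np.stack([(uv[:,0]-P['cx'])/P['fx'],-(uv[:,1]-P['cy'])/P['fy'],-np.ones(len(uv))],-1)@np.asarray(Rwc).T
    t=(z-pos[2])/c[:,2]; return pos+t[:,None]*c
def wristpose(s,P):
    T=np.eye(4);T[:3,:3]=s['tool_rot'];T[:3,3]=s['position'];T=T@P['tool_from_camera'];return T[:3,:3],T[:3,3]
def rect(m,zpl,P,Rwc=None,pos=None):
    cs,_=cv2.findContours(m.astype(np.uint8),cv2.RETR_EXTERNAL,cv2.CHAIN_APPROX_NONE)
    c=max(cs,key=cv2.contourArea); w=rays(c[:,0,:],P,zpl,Rwc,pos)
    r=cv2.minAreaRect((w[:,:2]*1000).astype(np.float32)); return r
E
python3 - <<'E'
from plant import r
from h import *
for n in ["top","scene"]:
    P=r.camera_params(n);d=np.load(n+'0.npy');img=cv2.imread(f'pics/{n}0.png');W=cloud(d,P);z=W[...,2];x=W[...,0];y=W[...,1]
    ok=(d>0)&(x>.2)&(x<.75)&(abs(y)<.5)
    print(n,'bench',np.median(z[ok&(z<.012)]))
    B=ok&(z>.07)&(z<.09)&(y>.1)&(y<.35)&(img.max(2)<60); print(B.sum(),np.median(z[B]),rect(B,np.median(z[B]),P))
    L=ok&(y<-.02)&(y>-.32)&(x>.25)&(x<.6)
    m=L&(z>.009)&(z<.024); print('lidtop',np.median(z[m]),rect(m,.016,P))
    m=L&(z>.045)&(z<.08); k,lab,st,ce=cv2.connectedComponentsWithStats(m.astype(np.uint8))
    for i in range(1,k):
        if st[i,4]>30:
            q=W[lab==i]; print(st[i],q.mean(0),q[:,2].max(),rect(lab==i,np.percentile(q[:,2],50),P))
    m=ok&(z>.03)&(z<.06)&(y>-.05)&(y<.1)&(x>.25)&(x<.6); k,lab,st,ce=cv2.connectedComponentsWithStats(m.astype(np.uint8))
    for i in range(1,k):
        if st[i,4]>15: q=W[lab==i]; print('v',st[i],q.mean(0),q[:,2].max())
E
```

```text
top bench 0.0002952555444390992
2366 0.08310415187702291 ((530.1903076171875, 198.66830444335938), (238.9429931640625, 157.74351501464844), 4.604729652404785)
lidtop 0.016050797602965072 ((504.9484558105469, -159.23570251464844), (205.2616424560547, 160.8658905029297), 12.624495506286621)
[424 190  15   5  31] [ 0.59746785 -0.20058606  0.05131884] 0.060468579979778614 ((597.5572509765625, -203.65301513671875), (6.427493095397949, 29.50973892211914), 6.457982540130615)
[357 192  18  15 183] [ 0.57996366 -0.06929996  0.05137182] 0.0589613937494754 ((579.903564453125, -71.11681365966797), (28.86810302734375, 33.21135711669922), 10.05420207977295)
[401 210  15  36 299] [ 0.52123475 -0.15521119  0.05511219] 0.06025426278227963 ((521.6116943359375, -155.16903686523438), (70.22636413574219, 17.679622650146484), 11.554438591003418)
[444 251  16  15 167] [ 0.46408922 -0.24163391  0.05056847] 0.05872828126323104 ((463.472412109375, -239.0601806640625), (25.4258975982666, 31.46109962463379), 15.742308616638184)
[373 264  15  16 167] [ 0.43343706 -0.10004297  0.05023887] 0.058874900337234415 ((4
[... 585 characters left out ...]
7563476562), (39.994327545166016, 35.67874526977539), 14.732828140258789)
[257 159  27  21 255] [ 0.52513414 -0.15424637  0.05392443] 0.059045935015514694 ((525.5128173828125, -152.44981384277344), (80.94898986816406, 26.439756393432617), 13.460254669189453)
[312 162  17  11 101] [ 0.43425264 -0.09877117  0.0503373 ] 0.05624282431155131 ((432.3566589355469, -98.80001068115234), (38.02324676513672, 28.242414474487305), 9.033418655395508)
[263 194  21  15 167] [ 0.58045865 -0.06755041  0.05136891] 0.05883578668064615 ((578.46435546875, -66.0465316772461), (38.25395965576172, 34.2071533203125), 9.804622650146484)
v [332 191  12  15 147] [ 0.4776231  -0.00375052  0.04208113] 0.051247772395111635
```

```bash
cat >> h.py <<'E'
from scipy.spatial.transform import Rotation as Rn
def Rdown(yaw_deg):  # tool x heading
    a=np.radians(yaw_deg); x=np.array([np.cos(a),np.sin(a),0]); z=np.array([0,0,-1.]); return np.stack([x,np.cross(z,x),z],1)
def go(s,p,yaw=None):
    R=s['tool_rot']; d=R.T@(np.array(p)-s['position']); w=np.zeros(3)
    if yaw is not None: w=Rn.from_matrix(R.T@Rdown(yaw)).as_rotvec()
    print('shift',d.round(4),'turn',w.round(4)); return d,w
E
python3 - <<'E'
from plant import r
from h import *
s=r.get_state(); go(s,(.42,.25,.28),175); go(s,(.52,-.155,.25),192)
E
```

```text
shift [-0.3005 -0.2394 -0.0656] turn [-8.000e-04 -2.000e-04 -2.845e-01]
shift [-0.5408 -0.5804 -0.0354] turn [-7.000e-04 -3.000e-04 -5.812e-01]
```

Emit:
servo_tool([
  [1,[-0.03,-0.024,-0.03],[0,0,-0.05]],
  [1,[-0.06,-0.048,-0.06],[0,0,-0.1]],
  [1,[-0.1,-0.075,-0.064],[0,0,-0.15]],
  [1,[-0.14,-0.105,-0.064],[0,0,-0.2]],
  [1,[-0.18,-0.135,-0.064],[0,0,-0.25]],
])

```text
clock: 0.65
position: [0.3462, 0.3895, 0.2788]
tool_rot: [[-0.993, 0.119, 0.0], [0.119, 0.993, 0.0], [-0.0, 0.0, -1.0]]
wrist_force: [1.1, -0.6, -0.5]
opening: 0.0954
```

```bash
python3 - <<'E'
from plant import r
from h import *
s=r.get_state(); print(s['clock'],s['position'],s['q']);go(s,(.42,.25,.28),175); go(s,(.52,-.155,.25),192)
E
```

```text
0.65 [0.34624337 0.38950248 0.2788273 ] [ 4.11008805e+01  1.59306175e+01  9.86679445e+01 -1.14926079e-03
  6.53706289e+01 -4.20722020e+01]
shift [-0.0898 -0.1297 -0.0012] turn [ 0.0004  0.0004 -0.0319]
shift [-0.2372 -0.52    0.0287] turn [ 3.000e-04  4.000e-04 -3.286e-01]
```

Emit:
servo_tool([
  [1,[-0.025,-0.04,0],[0,0,-0.03]],
  [1,[-0.05,-0.08,0],[0,0,-0.06]],
  [1,[-0.075,-0.12,0],[0,0,-0.1]],
  [1,[-0.1,-0.16,0],[0,0,-0.13]],
  [1,[-0.12,-0.2,0],[0,0,-0.16]],
])

```text
clock: 1.15
position: [0.4411, 0.1762, 0.2786]
tool_rot: [[-0.999, -0.039, 0.0], [-0.039, 0.999, 0.0], [-0.0, 0.0, -1.0]]
wrist_force: [1.4, 0.3, 0.0]
opening: 0.095
```

Emit:
servo_tool([
  [1,[-0.015,-0.045,0],[0,0,-0.03]],
  [1,[-0.03,-0.09,0],[0,0,-0.06]],
  [1,[-0.045,-0.135,0],[0,0,-0.1]],
  [1,[-0.06,-0.18,0],[0,0,-0.13]],
  [1,[-0.07,-0.22,0],[0,0,-0.16]],
])

```text
clock: 1.65
position: [0.5194, -0.0414, 0.2785]
tool_rot: [[-0.98, -0.198, 0.0], [-0.198, 0.98, 0.0], [-0.0, 0.0, -1.0]]
wrist_force: [0.8, -0.3, 0.4]
opening: 0.0955
```

```bash
python3 - <<'E'
from plant import r
from h import *
s=r.get_state(); print(s['clock'],s['position'],s['q']); go(s,(.52,-.155,.25),192)
E
```

```text
1.65 [ 0.51938184 -0.04139194  0.27848008] [-1.18245619e+01  1.59497824e+01  9.86960238e+01  3.68306115e-03
  6.53528121e+01 -1.13221246e+02]
shift [ 0.0218 -0.1115  0.0285] turn [ 0.      0.     -0.0106]
```

Emit:
servo_tool([
  [1,[0.007,-0.04,0.01],[0,0,-0.01]],
  [1,[0.015,-0.08,0.02],[0,0,-0.01]],
  [1,[0.02,-0.1,0.02],[0,0,-0.01]],
  [1,[0.02,-0.1,0.02],[0,0,-0.01]],
])

```text
clock: 2.05
position: [0.5186, -0.1434, 0.2579]
tool_rot: [[-0.979, -0.204, -0.001], [-0.204, 0.979, 0.0], [0.001, 0.0, -1.0]]
wrist_force: [0.4, 0.5, 0.8]
opening: 0.0951
```

```bash
python3 - <<'E'
from plant import r
from h import *
s=r.get_state(); print(s['clock'],s['position'],s['qvel'])
p,d=r.capture('wrist'); cv2.imwrite('pics/w1.png',p); np.save('w1.npy',d); P=r.camera_params('wrist'); R,t=wristpose(s,P); np.savez('w1p.npz',R=R,t=t)
W=cloud(d,P,R,t); z=W[...,2]; ok=(d>.3)
for lo,hi,zp in [(.045,.075,None),(.010,.022,.016)]:
    m=ok&(z>lo)&(z<hi); k,lab,st,ce=cv2.connectedComponentsWithStats(m.astype(np.uint8))
    for i in range(1,k):
        if st[i,4]>80:
            q=W[lab==i]; zz=np.median(q[:,2]) if zp is None else zp
            print(st[i],q.mean(0).round(4),zz,q[:,2].max(),rect(lab==i,zz,P,R,t))
E
```

```text
2.05 [ 0.51863967 -0.14336274  0.25794597] [ 3.18855874 -1.15718583  0.87758504  0.64598723  0.26681722  2.53678552]
[355  91  29  26 633] [ 0.4332 -0.1025  0.0506] 0.05064295889609144 0.056849442486811175 ((433.0419006347656, -103.6640853881836), (25.25542449951172, 28.67485809326172), 11.726004600524902)
[221  93  29  26 635] [ 0.4636 -0.2423  0.0511] 0.05119066526833321 0.05764954766800329 ((463.5814514160156, -241.12225341796875), (25.35091781616211, 28.62037467956543), 12.078696250915527)
[ 527  133   56  129 1838] [0.491  0.1212 0.0576] 0.05636668716004087 0.07498944750693387 ((492.2671813964844, 122.45243835449219), (150.75856018066406, 18.538122177124023), 4.44871187210083)
[295 143  16  63 922] [ 0.52   -0.1571  0.0563] 0.056613067310957776 0.059194452153536414 ((520.469970703125, -157.04937744140625), (68.89933013916016, 16.021413803100586), 12.213120460510254)
[436 151  20  19 285] [ 0.4742 -0.0056  0.0488] 0.04880576499594658 0.05078122778942268 ((474.0792236328125, -5.629737854003906), (21.55846405029297, 19.497968673706055), 76.00274658203125)
[585 166  23  21 334] [0.4
[... 2210 characters left out ...]
8)
[508 135  45 127 833] [0.5004 0.123  0.016 ] 0.016 0.02199498326043209 ((504.74700927734375, 123.45048522949219), (163.3502655029297, 9.513887405395508), 4.741952419281006)
[  0 202  29  62 507] [ 0.67   -0.4927  0.0159] 0.016 0.021987092245778828 ((677.6690063476562, -500.7159729003906), (80.48365020751953, 32.75908279418945), 0.028682218864560127)
[186 326  20  22 101] [ 0.7855 -0.2592  0.014 ] 0.016 0.018051109862050663 ((784.6746215820312, -258.0193176269531), (9.49714469909668, 43.35627746582031), 65.2680892944336)
[297 346  38  13 201] [ 0.7729 -0.0903  0.0161] 0.016 0.02199584057291365 ((774.517578125, -89.96621704101562), (20.03999900817871, 52.46001434326172), 11.707963943481445)
```

View pics/w1.png

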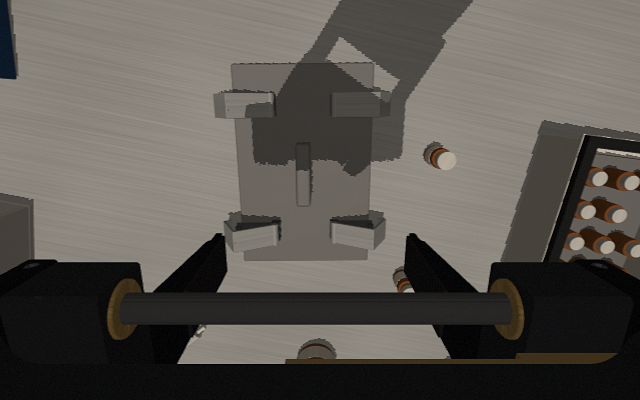

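```bash
python3 - <<'E'
from plant import r
from h import *
s=r.get_state(); print(s['clock'],s['position'],s['qvel']); go(s,(.521,-.1565,.028),192.2)
E
```

```text
2.1 [ 0.51871445 -0.14196638  0.25822742] [ 2.32952091 -0.73224803  0.41427959  0.23272872  0.03317789  0.86037341]
shift [ 0.0006 -0.0148  0.2302] turn [ 0.0006 -0.0006 -0.0069]
```

Emit:
servo_tool([
  [1,[0,-0.015,0.03],[0,0,-0.007]],
  [1,[0,-0.015,0.075],[0,0,-0.007]],
  [1,[0,-0.015,0.12],[0,0,-0.007]],
  [1,[0,-0.015,0.13],[0,0,-0.007]],
  [1,[0,-0.015,0.13],[0,0,-0.007]],
])

```text
clock: 2.6
position: [0.5219, -0.1548, 0.1282]
tool_rot: [[-0.977, -0.214, -0.002], [-0.214, 0.977, 0.001], [0.002, 0.001, -1.0]]
wrist_force: [0.0, 0.2, 1.2]
opening: 0.0949
```

```bash
python3 - <<'E'
from plant import r
from h import *
s=r.get_state(); print(s['clock'],s['position'],s['qvel']); go(s,(.521,-.1565,.028),192.2)
p,d=r.capture('wrist'); cv2.imwrite('pics/w2.png',p);P=r.camera_params('wrist'); R,t=wristpose(s,P)
W=cloud(d,P,R,t); z=W[...,2]
m=(z>.045)&(z<.065)&(abs(W[...,0]-.52)<.06)&(abs(W[...,1]+.157)<.04);print(rect(m,.056,P,R,t))
m=(z>.010)&(z<.02)&(d>.1)&(abs(W[...,1]+.157)<.12);print(rect(m,.016,P,R,t))
s=r.get_state(); print(s['position'])
E
```

```text
2.6 [ 0.5219453  -0.15479862  0.1281716 ] [-0.2388063  -2.8222766  -2.47084875 -0.06184039  1.76317965 -0.12128793]
shift [ 0.0011 -0.0016  0.1002] turn [ 0.0015 -0.0018  0.0032]
((520.667236328125, -157.1261444091797), (70.46485900878906, 15.701180458068848), 11.765538215637207)
((507.1310119628906, -160.24464416503906), (209.56903076171875, 159.4016571044922), 12.200789451599121)
[ 0.52264046 -0.15524379  0.12962343]
```

View pics/w2.png

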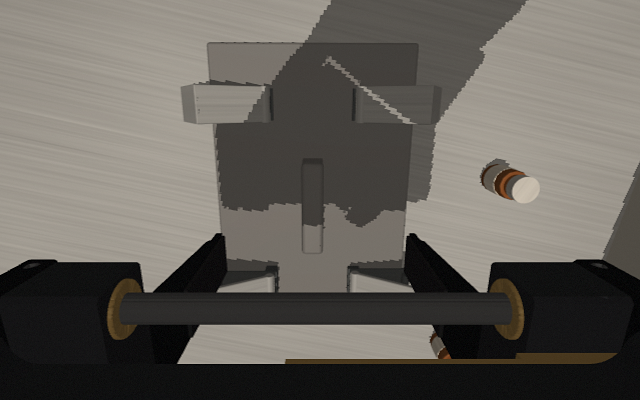

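Emit:
servo_tool([
  [1,[0.001,-0.0015,0.035],[0,0,0]],
  [1,[0.001,-0.0015,0.07],[0,0,0]],
  [1,[0.001,-0.0015,0.095],[0,0,0]],
  [1,[0.001,-0.0015,0.1],[0,0,0]],
  [1,[0.001,-0.0015,0.1],[0,0,0]],
])

```text
clock: 3.15
position: [0.5222, -0.1575, 0.0299]
tool_rot: [[-0.977, -0.214, 0.001], [-0.214, 0.977, -0.0], [-0.001, -0.001, -1.0]]
wrist_force: [-0.1, -1.2, 0.4]
opening: 0.0954
```

Emit:
servo_tool([
  [0.4,[0,0,0],[0,0,0]],
  [0.2,[0,0,0],[0,0,0]],
  [0,[0,0,0],[0,0,0]],
  [0,[0,0,0],[0,0,0]],
  [0,[0,0,0],[0,0,0]],
])

```text
clock: 3.65
position: [0.5215, -0.1575, 0.029]
tool_rot: [[-0.977, -0.214, 0.0], [-0.214, 0.977, -0.0], [-0.0, -0.0, -1.0]]
wrist_force: [-0.2, 0.4, 0.2]
opening: 0.0604
```

Emit:
servo_tool([
  [0,[0,0,0],[0,0,0]],
  [0,[0,0,0],[0,0,0]],
  [0,[0,0,0],[0,0,0]],
  [0,[0,0,0],[0,0,0]],
  [0,[0,0,0],[0,0,0]],
])

```text
clock: 4.15
position: [0.5214, -0.1574, 0.0286]
tool_rot: [[-0.977, -0.214, -0.0], [-0.214, 0.977, 0.0], [0.0, 0.0, -1.0]]
wrist_force: [-0.1, 1.0, 0.1]
opening: 0.0207
```

Emit:
servo_tool([
  [0,[0,0,0],[0,0,0]],
  [0,[0,0,0],[0,0,0]],
  [0,[0,0,0],[0,0,0]],
  [0,[0,0,0],[0,0,0]],
])

```text
clock: 4.55
position: [0.5214, -0.1574, 0.0286]
tool_rot: [[-0.977, -0.213, -0.0], [-0.213, 0.977, 0.0], [-0.0, 0.0, -1.0]]
wrist_force: [0.5, 1.2, -0.6]
opening: 0.0155
```

Emit:
servo_tool([
  [0,[0,0,-0.005],[0,0,0]],
  [0,[0,0,-0.015],[0,0,0]],
  [0,[0,0,-0.035],[0,0,0]],
  [0,[0,0,-0.06],[0,0,0]],
  [0,[0,0,-0.09],[0,0,0]],
])

```text
clock: 5.05
position: [0.5208, -0.1572, 0.1196]
tool_rot: [[-0.977, -0.214, -0.001], [-0.214, 0.977, 0.001], [0.001, 0.001, -1.0]]
wrist_force: [1.1, -0.2, -5.7]
opening: 0.0157
```

Emit:
servo_tool([
  [0,[0,0,-0.025],[0,0,0]],
  [0,[0,0,-0.05],[0,0,0]],
  [0,[0,0,-0.07],[0,0,0]],
  [0,[0,0,-0.08],[0,0,0]],
  [0,[0,0,-0.08],[0,0,0]],
])

```text
clock: 5.55
position: [0.5216, -0.1575, 0.1999]
tool_rot: [[-0.977, -0.214, 0.002], [-0.214, 0.977, -0.001], [-0.002, -0.001, -1.0]]
wrist_force: [-0.5, -0.5, -4.9]
opening: 0.0161
```

```bash
python3 - <<'E'
from plant import r
from h import *
s=r.get_state(); print(s['clock'],s['position'],s['ft_torque']); go(s,(.531,.1985,.2),184.6)
p,d=r.capture('wrist'); cv2.imwrite('pics/w3.png',p);P=r.camera_params('wrist'); R,t=wristpose(s,P)
s=r.get_state(); print(s['position'],s['wrist_force'])
W=cloud(d,P,R,t); 
zt=s['position'][2]-.0286+.016
# lid plane in tool frame: fit points near lid top
T=(W-s['position'])@s['tool_rot']
m=(d>.1)&(abs(T[...,1])<.07)&(T[...,2]>.006)&(T[...,2]<.02)&(T[...,0]<.1)&(T[...,0]>-.125)
q=T[m]; A=np.c_[q[:,:2],np.ones(len(q))]; print('plane',np.linalg.lstsq(A,q[:,2],rcond=None)[0], m.sum())
m2=(W[...,2]>zt-.008)&(W[...,2]<zt+.004)&(abs(T[...,1])<.1)&(abs(T[...,0])<.15)
rc=rect(m2,zt,P,R,t);print(rc)
b=cv2.boxPoints(rc)/1000; print((np.c_[b,np.full(4,zt)]-s['position'])@s['tool_rot'])
E
```

```text
5.55 [ 0.52157804 -0.15751168  0.19990387] [-0.00674362  0.03729712  0.03371876]
shift [-0.0852  0.3458 -0.0004] turn [-0.0011  0.0019  0.1349]
[ 0.5212078  -0.15737314  0.19871265] [ 0.06779994 -0.5383174  -4.67270204]
plane [0.0006945  0.00159149 0.01045308] 44573
((477.66607666015625, -167.28756713867188), (148.6927032470703, 160.1388702392578), 12.283876419067383)
[[ 0.11893664  0.07975054  0.01254049]
 [ 0.11907437 -0.08038825  0.01257201]
 [-0.02961825 -0.08051617  0.01262678]
 [-0.02975598  0.07962265  0.01259526]]
```

View pics/w3.png

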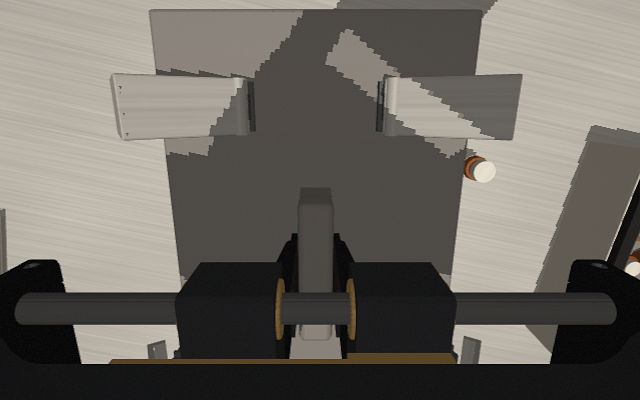

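```bash
python3 - <<'E'
from plant import r
from h import *
s=r.get_state(); go(s,(.555,-.015,.26),184.6)
E
```

```text
shift [-0.0634  0.1319 -0.0613] turn [-0.0002  0.0004  0.135 ]
```

Emit:
servo_tool([
  [0,[-0.01,0.025,-0.01],[0,0,0.03]],
  [0,[-0.025,0.06,-0.025],[0,0,0.065]],
  [0,[-0.045,0.095,-0.045],[0,0,0.1]],
  [0,[-0.06,0.12,-0.056],[0,0,0.125]],
  [0,[-0.064,0.132,-0.06],[0,0,0.135]],
])

```text
clock: 6.1
position: [0.5563, -0.0125, 0.2584]
tool_rot: [[-0.997, -0.081, -0.0], [-0.081, 0.997, 0.001], [0.0, 0.001, -1.0]]
wrist_force: [0.3, -0.9, -5.2]
opening: 0.016
```

Emit:
servo_tool([
  [0,[0,0,0],[0,0,0]],
  [0,[0,0,0],[0,0,0]],
  [0,[0,0,0],[0,0,0]],
])

```text
clock: 6.4
position: [0.5553, -0.0155, 0.2576]
tool_rot: [[-0.997, -0.08, -0.002], [-0.08, 0.997, 0.0], [0.002, 0.0, -1.0]]
wrist_force: [0.1, -1.2, -5.0]
opening: 0.0161
```

```bash
python3 - <<'E'
from plant import r
from h import *
s=r.get_state(); print(s['clock'],s['position'],s['qvel'].round(2))
p,d=r.capture('wrist'); cv2.imwrite('pics/w4.png',p);P=r.camera_params('wrist'); R,t=wristpose(s,P); np.savez('w4.npz',d=d,R=R,t=t,p=s['position'],tr=s['tool_rot'])
W=cloud(d,P,R,t);z=W[...,2]; dark=p.max(2)<70
m=(d>.1)&(z>.077)&(z<.09)&(W[...,1]>.09); print(m.sum(),np.median(z[m]),rect(m,.083,P,R,t))
m&=dark;print(m.sum(),np.median(z[m]),rect(m,.083,P,R,t))
p,d=r.capture('top'); cv2.imwrite('pics/t4.png',p)
E
```

```text
6.4 [ 0.5553136  -0.01552272  0.25763172] [-0.19 -0.28 -0.28  0.07  0.23  0.26]
6906 0.08367183481286106 ((519.19140625, 205.4820098876953), (215.10263061523438, 145.91432189941406), 4.5949530601501465)
6570 0.08365833441212464 ((519.242919921875, 204.91819763183594), (214.98956298828125, 144.96363830566406), 4.544995307922363)
```

View pics/w4.png

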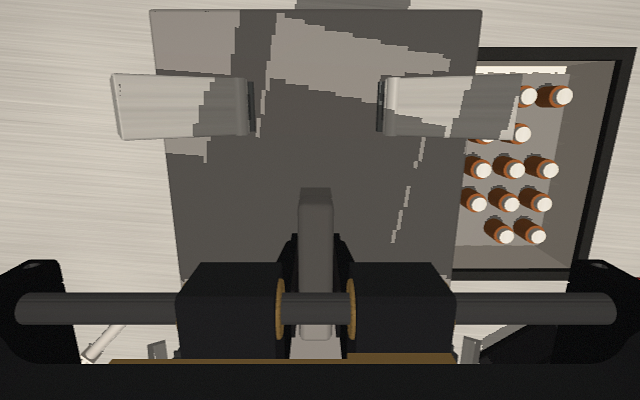

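```bash
cat > boxfit.py <<'E'
from plant import r
from h import *
D=np.load('w4.npz');P=r.camera_params('wrist');p=cv2.imread('pics/w4.png')
W=cloud(D['d'],P,D['R'],D['t']);z=W[...,2]
m=((D['d']>.1)&(z>.079)&(z<.088)&(W[...,1]>.09)&(p.max(2)<70)).astype(np.uint8)
m=cv2.morphologyEx(m,cv2.MORPH_OPEN,np.ones((3,3),np.uint8))
v,u=np.nonzero(m); q=rays(np.c_[u,v],P,.083,D['R'],D['t'])[:,:2]
for yaw in (4.4,4.6,4.8):
    a=np.radians(yaw);B=np.array([[np.cos(a),np.sin(a)],[-np.sin(a),np.cos(a)]]);l=q@B.T
    c0=np.array([.531,.1985])@B.T; l=l-c0
    # near outer edge per y-bin, far outer per y-bin, +y outer per x-bin
    def edge(s,t,lo,hi,f,n=12):
        return [f(t[(s>=b)&(s<b+(hi-lo)/n)]) if ((s>=b)&(s<b+(hi-lo)/n)).sum()>3 else np.nan for b in np.linspace(lo,hi,n,endpoint=False)]
    print(yaw,'near',np.round(np.array(edge(l[:,1],l[:,0],-.03,.08,np.min))*1e3,1))
    print('far',np.round(np.array(edge(l[:,1],l[:,0],-.04,.04,np.max))*1e3,1))
    print('+y',np.round(np.array(edge(l[:,0],l[:,1],-.12,.09,np.max))*1e3,1))
    print('+y inner',np.round(np.array(edge(l[:,0],np.where(l[:,1]>.05,l[:,1],9),-.1,.09,np.min))*1e3,1))
    print('near inner',np.round(np.array(edge(l[:,1],np.where(l[:,0]<-.09,l[:,0],-9),-.02,.06,np.max))*1e3,1))
    print('far inner',np.round(np.array(edge(l[:,1],np.where(l[:,0]>.09,l[:,0],9),-.04,.04,np.min))*1e3,1))
E
python3 boxfit.py
```

```text
4.4 near [-118.6 -118.7 -118.7 -118.7 -118.7 -118.8 -118.8 -118.8 -118.8 -118.8
 -118.9 -118.9]
far [118.1 118.1 118.  118.  118.  118.  118.  118.  118.  117.9 117.9 117.9]
+y [79.5 79.5 79.6 79.6 79.7 79.8 79.8 79.8 79.8 79.9 79.9 80. ]
+y inner [65.2 65.6 65.3 66.1 65.9 66.2 65.9 65.7 66.5 66.  66.3 66.3]
near inner [-107.5 -107.5 -108.4 -107.6 -107.6 -108.4 -107.6 -107.6 -107.6 -107.7
 -108.5 -108.5]
far inner [107.1 107.1 107.1 107.1 107.1 107.  107.  107.  107.  105.8 105.8 105.7]
4.6 near [-118.7 -118.7 -118.7 -118.7 -118.7 -118.7 -118.7 -118.7 -118.7 -118.6
 -118.6 -118.6]
far [117.9 118.  118.  118.  118.  118.  118.  118.  118.  118.  118.  118. ]
+y [79.9 79.8 79.8 79.8 79.8 79.8 79.8 79.7 79.7 79.7 79.7 79.7]
+y inner [65.5 65.9 65.5 66.3 66.  66.3 65.9 65.6 66.4 65.8 66.1 66.1]
near inner [-107.6 -107.6 -108.4 -107.5 -107.5 -108.4 -107.5 -107.5 -107.5 -107.5
 -108.4 -108.4]
far inner [107.  107.  107.  107.  107.  107.  107.  107.1 107.1 105.9 107.1 105.9]
4.8 near [-118.8 -118.8 -118.7 -118.7 -118.7 -118.6 -118.6 -118.5 -118.5 -118.5
 -118.4 -118.4]
far [117.8 117.9 117.9 117.9 118.  118.  118.  118.  118.1 118.1 118.1 118.2]
+y [80.3 80.2 80.1 80.  80.  79.9 79.8 79.7 79.6 79.6 79.5 79.4]
+y inner [65.8 66.2 65.8 66.4 66.1 66.3 65.9 65.5 66.3 65.6 65.8 65.8]
near inner [-107.6 -107.6 -108.4 -107.5 -107.5 -108.3 -107.4 -107.4 -107.4 -107.4
 -108.2 -108.1]
far inner [106.9 106.9 106.9 107.  107.  107.  107.  107.1 107.1 105.9 107.2 106. ]
```

View pics/t4.png

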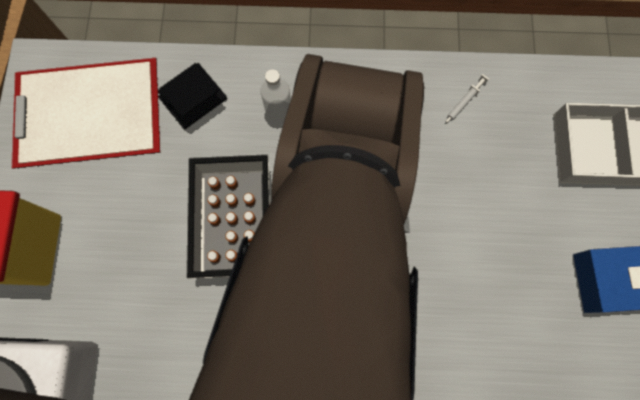

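```bash
python3 - <<'E'
from plant import r
from h import *
s=r.get_state(); print(s['position']);go(s,(.5295,.1995,.2),184.6);go(s,(.5295,.1995,.130),184.6)
E
```

```text
[ 0.55546976 -0.01562463  0.25801055]
shift [0.0088 0.2165 0.0581] turn [ 0.0002 -0.001  -0.001 ]
shift [0.0087 0.2165 0.1281] turn [ 0.0002 -0.001  -0.001 ]
```

Emit:
servo_tool([
  [0,[0.001,0.03,0],[0,0,0]],
  [0,[0.003,0.075,0],[0,0,0]],
  [0,[0.005,0.12,0],[0,0,0]],
  [0,[0.007,0.165,0.02],[0,0,0]],
  [0,[0.0085,0.2,0.05],[0,0,-0.001]],
])

```text
clock: 7.0
position: [0.5316, 0.1856, 0.2093]
tool_rot: [[-0.997, -0.081, 0.004], [-0.081, 0.997, 0.001], [-0.004, 0.001, -1.0]]
wrist_force: [0.2, -0.4, -5.3]
opening: 0.0157
```

Emit:
servo_tool([
  [0,[0,0.0165,0.03],[0,0,0]],
  [0,[0,0.0165,0.06],[0,0,0]],
  [0,[0,0.0165,0.075],[0,0,0]],
  [0,[0,0.0165,0.075],[0,0,0]],
  [0,[0,0.0165,0.075],[0,0,0]],
])

```text
clock: 7.5
position: [0.5303, 0.1999, 0.134]
tool_rot: [[-0.997, -0.08, 0.0], [-0.08, 0.997, 0.0], [-0.0, 0.0, -1.0]]
wrist_force: [0.2, -0.2, -4.8]
opening: 0.0158
```

```bash
python3 - <<'E'
from plant import r
from h import *
s=r.get_state(); print(s['clock'],s['position'],s['wrist_force']);go(s,(.5295,.1995,.13),184.6)
for n in ('scene','top'):
    p,d=r.capture(n); cv2.imwrite(f'pics/{n}5.png',p); np.save(n+'5.npy',d)
p=cv2.imread('pics/scene5.png')[150:400,230:560]; cv2.imwrite('pics/scene5c.png',cv2.resize(p,None,fx=2.4,fy=2.4))
s=r.get_state(); print(s['clock'],s['position'],s['wrist_force'])
E
```

```text
7.5 [0.53033733 0.19990901 0.13397372] [ 0.24172535 -0.15258195 -4.81379414]
shift [ 0.0009 -0.0003  0.004 ] turn [0.0001 0.0002 0.0003]
7.6 [0.53059733 0.20007596 0.13477433] [-0.38859563 -0.0546578  -4.84361454]
```

View pics/scene5c.png

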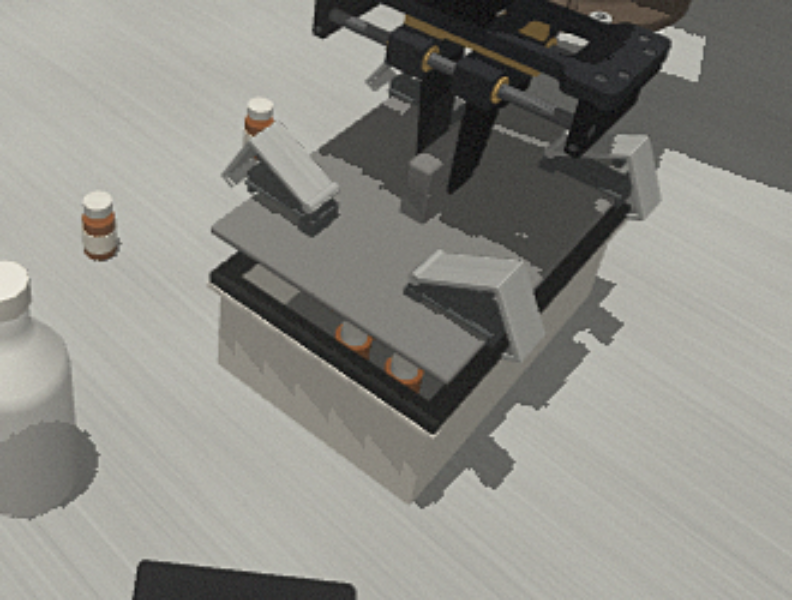

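View pics/top5.png

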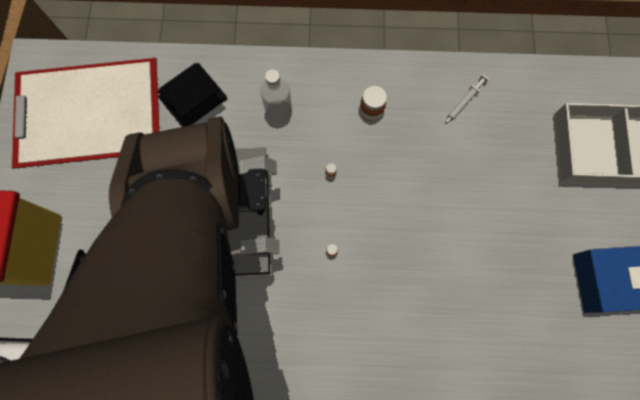

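```bash
cat > sc.py <<'E'
from plant import r
from h import *
import sys
P=r.camera_params('scene')
def edges(img,d,zp,tol,dark,c0=(.531,.1985),yaw=4.6):
    W=cloud(d,P);z=W[...,2]
    m=((abs(z-zp)<tol)&(abs(W[...,0]-.53)<.15)&(abs(W[...,1]-.2)<.12))
    if dark is True: m&=img.max(2)<60
    m=cv2.morphologyEx(m.astype(np.uint8),cv2.MORPH_OPEN,np.ones((2,2),np.uint8))
    v,u=np.nonzero(m); q=rays(np.c_[u,v],P,zp)[:,:2]
    a=np.radians(yaw);B=np.array([[np.cos(a),np.sin(a)],[-np.sin(a),np.cos(a)]]);l=(q-np.array(c0))@B.T*1e3
    def e(s,t,lo,hi,f,n=9):
        w=(hi-lo)/n; return np.array([f(t[(s>=b)&(s<b+w)]) if ((s>=b)&(s<b+w)).sum()>3 else np.nan for b in lo+w*np.arange(n)]).round(1)
    print('n',m.sum(),'zmed',np.median(z[m>0]))
    print(' x+',e(l[:,1],l[:,0],-75,75,np.max)); print(' y+',e(l[:,0],l[:,1],-110,110,np.max)); print(' y-',e(l[:,0],l[:,1],-110,110,np.min)); print(' x-',e(l[:,1],l[:,0],-75,75,np.min))
E
python3 - <<'E'
from sc import *
i0,d0=cv2.imread('pics/scene0.png'),np.load('scene0.npy'); edges(i0,d0,.083,.004,True)
i,d=cv2.imread('pics/scene5.png'),np.load('scene5.npy'); edges(i,d,.083,.004,True); edges(i,d,.1214,.004,False)
E
```

```text
n 3166 zmed 0.08328798518049121
 x+ [121.2 122.  121.7 121.6 121.6 121.1 121.3 121.8 121.7]
 y+ [80.8 81.1 81.4 81.4 81.3 81.2 81.1 81.2 81.2]
 y- [-76.9 -76.8 -77.  -76.8 -77.  -77.  -77.  -77.1 -77.1]
 x- [-117.8 -117.4 -118.3 -118.  -117.7 -118.4 -118.1 -117.8 -118.5]
n 1723 zmed 0.08332993644486142
 x+ [122.8 121.5 121.8 121.4 121.8 121.1 121.3 121.4 121.3]
 y+ [81.3 81.2 81.2 81.4 81.4  nan 80.9 81.5 81.2]
 y- [ 71.1  71.   70.9  71.   70.9   nan  70.8  70.7 -77.1]
 x- [  92.1  107.9  107.4  107.4  107.4  107.3  107.3  107.3 -110.3]
n 8402 zmed 0.12203223194468582
 x+ [122.3 122.6 122.7 122.5 122.4 122.5 122.3 122.7 122.5]
 y+ [101.7 101.8  98.5  82.8  82.7  82.6  38.8  99.6  98.7]
 y- [-94.  -98.  -90.4 -77.  -77.1 -77.2 -51.6 -77.2 -77.2]
 x- [ -67.4  -66.   -77.1 -113.4 -113.9 -114.  -113.5  -99.  -103.8]
```

Emit:
servo_tool([
  [0,[0.0013,-0.0006,0],[0,0,0]],
  [0,[0.0013,-0.0006,0.007],[0,0,0]],
  [0,[0.0013,-0.0006,0.014],[0,0,0]],
  [0,[0.0013,-0.0006,0.017],[0,0,0]],
  [0,[0.0013,-0.0006,0.017],[0,0,0]],
])

```text
clock: 8.1
position: [0.5284, 0.1995, 0.1159]
tool_rot: [[-0.997, -0.081, -0.001], [-0.081, 0.997, -0.0], [0.001, -0.0, -1.0]]
wrist_force: [-0.4, 0.3, -5.3]
opening: 0.0159
```

Emit:
servo_tool([
  [0,[0,0,0.002],[0,0,0]],
  [0,[0,0,0.004],[0,0,0]],
  [0,[0,0,0.006],[0,0,0]],
  [0,[0,0,0.008],[0,0,0]],
  [0,[0,0,0.008],[0,0,0]],
])

```text
clock: 8.6
position: [0.5286, 0.1996, 0.1084]
tool_rot: [[-0.997, -0.081, -0.0], [-0.081, 0.997, 0.0], [0.0, 0.0, -1.0]]
wrist_force: [0.7, 0.7, -4.4]
opening: 0.0157
```

Emit:
servo_tool([
  [0,[0,0,0.001],[0,0,0]],
  [0,[0,0,0.002],[0,0,0]],
  [0,[0,0,0.003],[0,0,0]],
  [0,[0,0,0.004],[0,0,0]],
  [0,[0,0,0.004],[0,0,0]],
])

```text
clock: 9.1
position: [0.5286, 0.1996, 0.1045]
tool_rot: [[-0.997, -0.081, -0.0], [-0.081, 0.997, 0.0], [0.0, 0.0, -1.0]]
wrist_force: [0.2, -0.5, -4.3]
opening: 0.0163
```

Emit:
servo_tool([
  [0,[0,0,0.0005],[0,0,0]],
  [0,[0,0,0.001],[0,0,0]],
  [0,[0,0,0.0015],[0,0,0]],
  [0,[0,0,0.002],[0,0,0]],
  [0,[0,0,0.002],[0,0,0]],
])

```text
clock: 9.6
position: [0.5286, 0.1996, 0.1026]
tool_rot: [[-0.997, -0.081, -0.0], [-0.081, 0.997, 0.0], [0.0, 0.0, -1.0]]
wrist_force: [0.6, 0.4, -4.8]
opening: 0.0158
```

Emit:
servo_tool([
  [0,[0,0,0.0005],[0,0,0]],
  [0,[0,0,0.001],[0,0,0]],
  [0,[0,0,0.001],[0,0,0]],
  [0,[0,0,0.001],[0,0,0]],
])

```text
clock: 10.0
position: [0.5286, 0.1996, 0.1016]
tool_rot: [[-0.997, -0.081, 0.0], [-0.081, 0.997, 0.0], [-0.0, 0.0, -1.0]]
wrist_force: [0.2, -0.3, -5.0]
opening: 0.016
```

Emit:
servo_tool([
  [0,[0,0,0.0005],[0,0,0]],
  [0,[0,0,0.001],[0,0,0]],
  [0,[0,0,0.001],[0,0,0]],
  [0,[0,0,0.001],[0,0,0]],
])

```text
clock: 10.4
position: [0.5287, 0.1996, 0.1009]
tool_rot: [[-0.997, -0.081, 0.0], [-0.081, 0.997, 0.0], [-0.0, 0.0, -1.0]]
wrist_force: [-2.5, 0.1, 3.0]
opening: 0.0157
```

Emit:
servo_tool([
  [0.3,[0,0,0],[0,0,0]],
  [0.5,[0,0,0],[0,0,0]],
  [0.6,[0,0,0],[0,0,0]],
  [0.6,[0,0,0],[0,0,0]],
  [0.6,[0,0,0],[0,0,0]],
])

```text
clock: 10.9
position: [0.5287, 0.1996, 0.1006]
tool_rot: [[-0.997, -0.081, 0.0], [-0.081, 0.997, 0.0], [-0.0, 0.0, -1.0]]
wrist_force: [-0.0, 0.6, -0.4]
opening: 0.0508
```

Emit:
servo_tool([
  [0.6,[0,0,-0.01],[0,0,0]],
  [0.6,[0,0,-0.04],[0,0,0]],
  [0.6,[0,0,-0.08],[0,0,0]],
  [0.4,[0,0,-0.12],[0,0,0]],
  [0,[0,0,-0.12],[0,0,0]],
])

```text
clock: 11.4
position: [0.5304, 0.2001, 0.2264]
tool_rot: [[-0.997, -0.081, 0.009], [-0.081, 0.997, 0.002], [-0.009, 0.002, -1.0]]
wrist_force: [-0.0, 0.5, 0.5]
opening: 0.0462
```

```bash
python3 - <<'E'
from plant import r
from sc import *
s=r.get_state(); print(s['clock'],s['position'],s['wrist_force'],s['opening'])
p,d=r.capture('scene'); cv2.imwrite('pics/scene6.png',p); np.save('scene6.npy',d)
cv2.imwrite('pics/scene6c.png',cv2.resize(p[120:370,230:560],None,fx=2.4,fy=2.4))
edges(p,d,.089,.004,False)
s=r.get_state(); P=r.camera_params('wrist')
p,d=r.capture('wrist'); cv2.imwrite('pics/w6.png',p); R,t=wristpose(s,P); np.savez('w6.npz',d=d,R=R,t=t)
W=cloud(d,P,R,t); z=W[...,2]; m=(d>.1)&(abs(z-.089)<.006)&(abs(W[...,0]-.53)<.15)&(abs(W[...,1]-.2)<.12)
q=W[m]; q=q-[.53,.2,0]; print('plane',np.linalg.lstsq(np.c_[q[:,:2],np.ones(len(q))],q[:,2],rcond=None)[0],rect(m,.089,P,R,t))
E
```

```text
11.4 [0.53041065 0.2000982  0.22638403] [-0.03897358  0.45675199  0.51663812] 0.04616469541735054
n 8742 zmed 0.08964250319276573
 x+ [120.9 121.2 120.5 120.9 121.3 120.6 120.4 120.7 120.6]
 y+ [101.7 101.7  94.1  82.4  82.4  82.4  39.1  98.2  96.3]
 y- [-97.2 -96.6 -76.9 -77.  -77.2 -77.2 -52.1 -77.2 -77.3]
 x- [ -71.1 -120.8 -120.7 -120.2 -120.7 -120.4 -120.8  -70.1 -101.7]
plane [-2.91444742e-05 -3.92175822e-05  8.99422073e-02] ((521.2210083007812, 200.379638671875), (223.47511291503906, 162.1077117919922), 4.628755569458008)
```

View pics/scene6c.png

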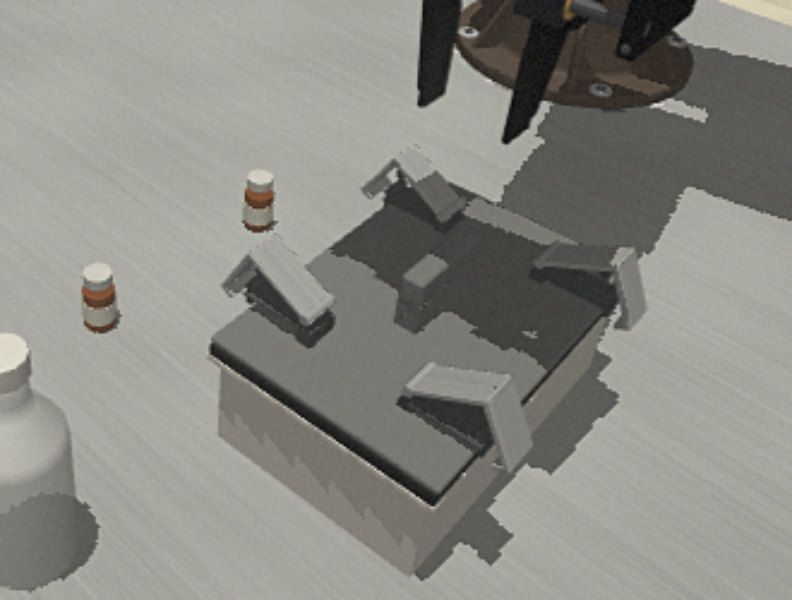

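View pics/w6.png

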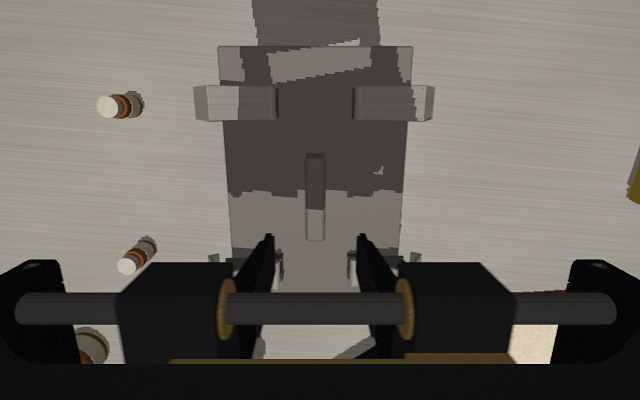

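```bash
cat >> h.py <<'E'
def L2W(l,c=(.5297,.1999),yaw=4.6):
    a=np.radians(yaw); return np.array([c[0]+l[0]*np.cos(a)-l[1]*np.sin(a), c[1]+l[0]*np.sin(a)+l[1]*np.cos(a)])
E
python3 - <<'E'
from plant import r
from h import *
D=np.load('w6.npz'); Pw=r.camera_params('wrist')
S=[('wrist',cloud(D['d'],Pw,D['R'],D['t']),-.0007),('scene',cloud(np.load('scene6.npy'),r.camera_params('scene')),-.0005)]
a=np.radians(4.6);B=np.array([[np.cos(a),np.sin(a)],[-np.sin(a),np.cos(a)]])
for n,W,b in S:
  l=(W[...,:2]-[.5297,.1999])@B.T; z=W[...,2]+b
  for sx in(1,-1):
    for sy in (1,-1):
      X=l[...,0]*sx;Y=l[...,1]*sy
      m=(abs(X-.075)<.011)&(Y>.045)&(Y<.078)&(z>.105)&(z<.17)
      if m.sum()<40: print(n,sx,sy,m.sum()); continue
      y=Y[m];zz=z[m]; k=np.polyfit(y,zz,1)
      for _ in range(5):
        g=abs(np.polyval(k,y)-zz)<.0025; k=np.polyfit(y[g],zz[g],1)
      print(n,sx,sy,m.sum(),g.sum(),'angle',np.arctan(k[0]).round(3),'z at hinge',np.polyval(k,.036).round(4))
s=r.get_state()
for sx,sy in ((1,1),(-1,-1),(1,-1),(-1,1)): print(sx,sy,L2W((.075*sx,.067*sy)))
go(s,(*L2W((.075,.067)),.175),184.6)
E
```

```text
wrist 1 1 7
wrist 1 -1 2
wrist -1 1 1434 1428 angle 0.46 z at hinge 0.1061
wrist -1 -1 1466 1462 angle 0.539 z at hinge 0.1035
scene 1 1 318 289 angle 0.507 z at hinge 0.1071
scene 1 -1 334 319 angle 0.488 z at hinge 0.1105
scene -1 1 210 185 angle 0.461 z at hinge 0.1066
scene -1 -1 230 215 angle 0.55 z at hinge 0.102
1 1 [0.59908509 0.2726991 ]
-1 -1 [0.46031491 0.1271009 ]
1 -1 [0.60983174 0.13913073]
-1 1 [0.44956826 0.26066927]
shift [-0.076   0.0671  0.0469] turn [0.0004 0.002  0.001 ]
```

Emit:
servo_tool([
  [0,[-0.02,0.02,0],[0,0,0]],
  [0,[-0.05,0.045,0],[0,0,0]],
  [0,[-0.076,0.067,0.02],[0,0,0]],
  [0,[-0.076,0.067,0.045],[0,0,0]],
  [0,[-0.076,0.067,0.045],[0,0,0]],
])

```text
clock: 12.0
position: [0.5972, 0.2723, 0.1707]
tool_rot: [[-0.997, -0.082, -0.008], [-0.082, 0.997, -0.003], [0.008, -0.002, -1.0]]
wrist_force: [0.1, -0.8, 0.4]
opening: 0.0018
```

```bash
python3 - <<'E'
from plant import r
from h import *
s=r.get_state(); print(s['clock'],s['position'],s['opening'],s['wrist_force']); go(s,(*L2W((.075,.067)),.135),184.6)
p,d=r.capture('scene'); cv2.imwrite('pics/s7.png',cv2.resize(p[100:370,230:560],None,fx=2.2,fy=2.2))
E
```

```text
12.0 [0.59715297 0.27231561 0.17066523] 0.0017749074674881537 [ 0.14344143 -0.8028833   0.35474509]
shift [-0.0022  0.0003  0.0356] turn [-0.002  -0.008   0.0015]
```

View pics/s7.png

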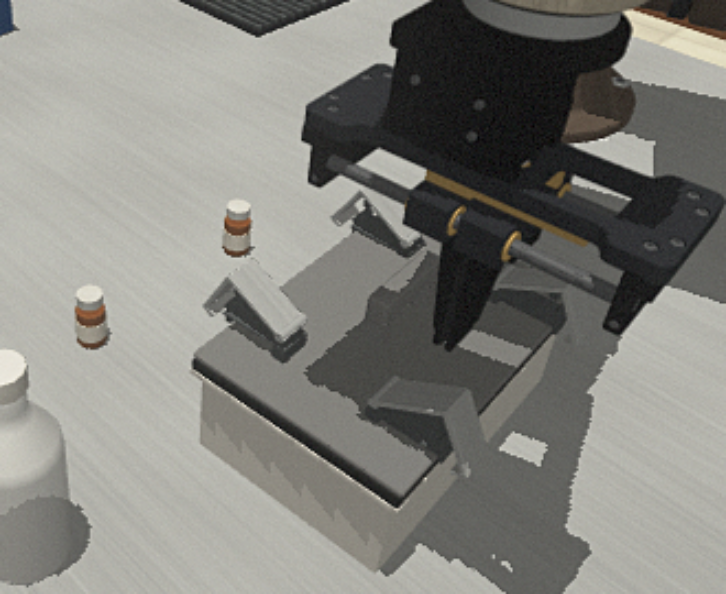

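Emit:
servo_tool([
  [0,[-0.001,0.002,0.015],[0,0,0]],
  [0,[-0.001,0.002,0.03],[0,0,0]],
  [0,[-0.001,0.002,0.036],[0,0,0]],
  [0,[-0.001,0.002,0.038],[0,0,0]],
  [0,[-0.001,0.002,0.038],[0,0,0]],
])

```text
clock: 12.55
position: [0.5999, 0.2745, 0.138]
tool_rot: [[-0.997, -0.081, 0.0], [-0.081, 0.997, 0.0], [-0.001, 0.0, -1.0]]
wrist_force: [0.7, 0.1, 0.6]
opening: 0.0003
```

Emit:
servo_tool([
  [0,[0,0,0.003],[0,0,0]],
  [0,[0,0,0.006],[0,0,0]],
  [0,[0,0,0.009],[0,0,0]],
  [0,[0,0,0.01],[0,0,0]],
  [0,[0,0,0.01],[0,0,0]],
])

```text
clock: 13.05
position: [0.5997, 0.2746, 0.1274]
tool_rot: [[-0.997, -0.081, -0.0], [-0.081, 0.997, -0.0], [0.0, -0.0, -1.0]]
wrist_force: [-0.4, 0.2, -0.6]
opening: 0.0007
```

Down to about 9 mm above the expected shut height, then smaller steps.

Emit:
servo_tool([
  [0,[0,0,0.002],[0,0,0]],
  [0,[0,0,0.004],[0,0,0]],
  [0,[0,0,0.006],[0,0,0]],
  [0,[0,0,0.008],[0,0,0]],
  [0,[0,0,0.008],[0,0,0]],
])

```text
clock: 13.55
position: [0.5997, 0.2746, 0.1193]
tool_rot: [[-0.997, -0.081, -0.0], [-0.081, 0.997, -0.0], [0.0, -0.0, -1.0]]
wrist_force: [0.6, 0.8, 0.3]
opening: 0.0005
```

Emit:
servo_tool([
  [0,[0,0,0.0005],[0,0,0]],
  [0,[0,0,0.001],[0,0,0]],
  [0,[0,0,0.0015],[0,0,0]],
  [0,[0,0,0.002],[0,0,0]],
  [0,[0,0,0.002],[0,0,0]],
])

```text
clock: 14.05
position: [0.5998, 0.2746, 0.1176]
tool_rot: [[-0.997, -0.081, 0.0], [-0.081, 0.997, 0.0], [-0.0, 0.0, -1.0]]
wrist_force: [0.0, -0.4, 1.6]
opening: 0.0002
```

Emit:
servo_tool([
  [0,[0,0,0.0005],[0,0,0]],
  [0,[0,0,0.001],[0,0,0]],
  [0,[0,0,0.0015],[0,0,0]],
  [0,[0,0,0.002],[0,0,0]],
])

```text
clock: 14.45
position: [0.5998, 0.2746, 0.1156]
tool_rot: [[-0.997, -0.081, 0.0], [-0.081, 0.997, 0.0], [-0.0, 0.0, -1.0]]
wrist_force: [-0.0, 0.5, 0.1]
opening: 0.0005
```

Emit:
servo_tool([
  [0,[0,0,0.0005],[0,0,0]],
  [0,[0,0,0.001],[0,0,0]],
  [0,[0,0,0.001],[0,0,0]],
])

```text
clock: 14.75
position: [0.5998, 0.2746, 0.1145]
tool_rot: [[-0.997, -0.081, -0.0], [-0.081, 0.997, 0.0], [0.0, 0.0, -1.0]]
wrist_force: [0.3, 0.1, 1.0]
opening: 0.0003
```

Emit:
servo_tool([
  [0,[0,0,0.0005],[0,0,0]],
  [0,[0,0,0.001],[0,0,0]],
  [0,[0,0,0.001],[0,0,0]],
])

```text
clock: 15.05
position: [0.5998, 0.2746, 0.1136]
tool_rot: [[-0.997, -0.081, -0.0], [-0.081, 0.997, 0.0], [0.0, 0.0, -1.0]]
wrist_force: [-0.1, -0.5, 0.9]
opening: 0.0004
```

Emit:
servo_tool([
  [0,[0,0,0.0005],[0,0,0]],
  [0,[0,0,0.001],[0,0,0]],
  [0,[0,0,0.001],[0,0,0]],
])

```text
clock: 15.35
position: [0.5998, 0.2747, 0.1127]
tool_rot: [[-0.997, -0.081, 0.0], [-0.081, 0.997, 0.0], [-0.0, 0.0, -1.0]]
wrist_force: [0.4, 0.7, 2.4]
opening: 0.0002
```

Emit:
servo_tool([
  [0,[0,0,0.0005],[0,0,0]],
  [0,[0,0,0.001],[0,0,0]],
  [0,[0,0,0.001],[0,0,0]],
])

```text
clock: 15.65
position: [0.5999, 0.2747, 0.1119]
tool_rot: [[-0.997, -0.081, 0.0], [-0.081, 0.997, 0.0], [-0.0, 0.0, -1.0]]
wrist_force: [-0.9, 0.7, 5.0]
opening: 0.0005
```

Emit:
servo_tool([
  [0,[0,0,0.0005],[0,0,0]],
  [0,[0,0,0.001],[0,0,0]],
  [0,[0,0,0.001],[0,0,0]],
])

```text
clock: 15.95
position: [0.5999, 0.2748, 0.1111]
tool_rot: [[-0.997, -0.081, 0.001], [-0.081, 0.997, 0.0], [-0.001, 0.0, -1.0]]
wrist_force: [-2.2, 1.0, 6.3]
opening: 0.0005
```

Emit:
servo_tool([
  [0,[0,0,0.0005],[0,0,0]],
  [0,[0,0,0.001],[0,0,0]],
  [0,[0,0,0.001],[0,0,0]],
])

```text
clock: 16.25
position: [0.6, 0.2749, 0.1103]
tool_rot: [[-0.997, -0.081, 0.001], [-0.081, 0.997, 0.001], [-0.001, 0.001, -1.0]]
wrist_force: [-2.5, 1.5, 8.4]
opening: 0.0001
```

Emit:
servo_tool([
  [0,[0,0,0.0005],[0,0,0]],
  [0,[0,0,0.001],[0,0,0]],
  [0,[0,0,0.001],[0,0,0]],
])

```text
clock: 16.55
position: [0.5999, 0.275, 0.1094]
tool_rot: [[-0.997, -0.081, 0.001], [-0.081, 0.997, 0.001], [-0.001, 0.001, -1.0]]
wrist_force: [-1.7, 2.5, 8.2]
opening: 0.0006
```

Emit:
servo_tool([
  [0,[0,0,0.0005],[0,0,0]],
  [0,[0,0,0.001],[0,0,0]],
  [0,[0,0,0.001],[0,0,0]],
])

```text
clock: 16.85
position: [0.5997, 0.2746, 0.1075]
tool_rot: [[-0.997, -0.081, -0.0], [-0.081, 0.997, -0.0], [0.0, -0.0, -1.0]]
wrist_force: [-0.5, -0.6, -0.1]
opening: 0.0003
```

Emit:
servo_tool([
  [0,[0,0,0.0005],[0,0,0]],
  [0,[0,0,0.001],[0,0,0]],
  [0,[0,0,0.001],[0,0,0]],
])

```text
clock: 17.15
position: [0.5997, 0.2744, 0.1063]
tool_rot: [[-0.997, -0.081, -0.0], [-0.081, 0.997, -0.0], [0.001, -0.0, -1.0]]
wrist_force: [0.6, -1.5, 0.7]
opening: 0.0006
```

Emit:
servo_tool([
  [0,[0,0,-0.02],[0,0,0]],
  [0,[0,0,-0.05],[0,0,0]],
  [0,[0,0,-0.075],[0,0,0]],
  [0,[0.01,-0.01,-0.08],[0,0,0]],
])

```text
clock: 17.55
position: [0.5918, 0.2645, 0.1892]
tool_rot: [[-0.997, -0.082, 0.004], [-0.082, 0.997, 0.002], [-0.005, 0.001, -1.0]]
wrist_force: [0.7, -0.4, 0.1]
opening: 0.0002
```

```bash
cat > clips.py <<'E'
from plant import r
from h import *
def clips(names=('scene',),tag='x'):
    a=np.radians(4.6);B=np.array([[np.cos(a),np.sin(a)],[-np.sin(a),np.cos(a)]])
    for n in names:
        s=r.get_state(); P=r.camera_params(n); p,d=r.capture(n); cv2.imwrite(f'pics/{tag}_{n}.png',p)
        if n=='wrist': R,t=wristpose(s,P); W=cloud(d,P,R,t);b=-.0007
        else: W=cloud(d,P);b=-.0005
        l=(W[...,:2]-[.5297,.1999])@B.T; z=W[...,2]+b
        for sx in(1,-1):
            for sy in (1,-1):
                X=l[...,0]*sx;Y=l[...,1]*sy
                m=(d>.1)&(abs(X-.075)<.010)&(Y>.045)&(Y<.078)&(z>.096)&(z<.14)
                if m.sum()<40: print(n,sx,sy,'few',m.sum()); continue
                y=Y[m];zz=z[m]; k=np.polyfit(y,zz,1)
                for _ in range(5):
                    g=abs(np.polyval(k,y)-zz)<.003
                    if g.sum()<20: break
                    k=np.polyfit(y[g],zz[g],1)
                print(n,sx,sy,m.sum(),g.sum(),'angle',np.arctan(k[0]).round(3),'z at hinge',np.polyval(k,.036).round(4))
E
python3 - <<'E'
from clips import *
s=r.get_state(); print(s['clock'],s['position']); go(s,(*L2W((-.075,-.069)),.175),184.6)
clips(tag='c1')
p=cv2.imread('pics/c1_scene.png');cv2.imwrite('pics/c1c.png',cv2.resize(p[100:370,230:560],None,fx=2.2,fy=2.2))
E
```

```text
17.55 [0.59183305 0.26450064 0.18918096]
shift [ 0.1424 -0.1282  0.0134] turn [0.0012 0.0046 0.0016]
scene 1 1 319 302 angle -0.012 z at hinge 0.1061
scene 1 -1 420 211 angle 0.45 z at hinge 0.1115
scene -1 1 216 120 angle 0.444 z at hinge 0.107
scene -1 -1 202 196 angle 0.543 z at hinge 0.1023
```

View pics/c1c.png

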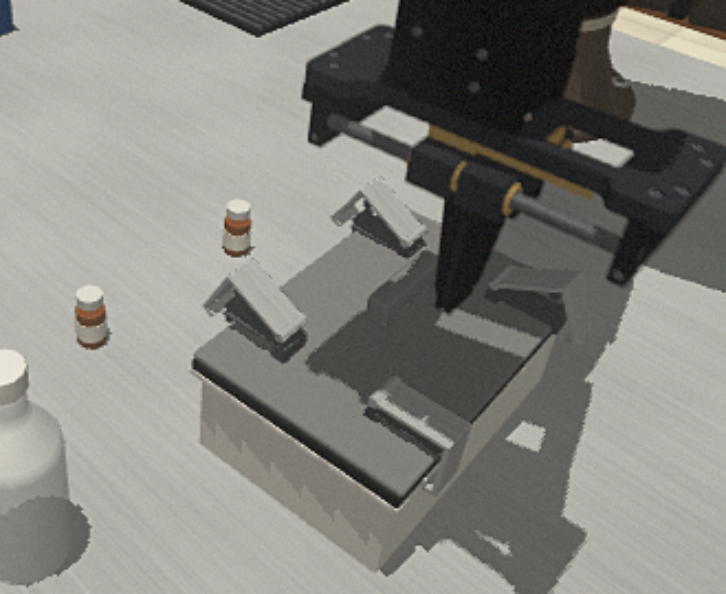

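Emit:
servo_tool([
  [0,[0.03,-0.026,0],[0,0,0]],
  [0,[0.065,-0.06,0],[0,0,0]],
  [0,[0.1,-0.09,0],[0,0,0]],
  [0,[0.13,-0.118,0],[0,0,0]],
  [0,[0.142,-0.128,0],[0,0,0]],
])

```text
clock: 18.1
position: [0.456, 0.1226, 0.1856]
tool_rot: [[-0.997, -0.08, -0.003], [-0.08, 0.997, -0.001], [0.003, -0.0, -1.0]]
wrist_force: [-0.2, -0.3, 0.2]
opening: 0.0006
```

Emit:
servo_tool([
  [0,[0,0,0.02],[0,0,0]],
  [0,[0,0,0.04],[0,0,0]],
  [0,[0,0,0.045],[0,0,0]],
  [0,[0,0,0.045],[0,0,0]],
])

```text
clock: 18.5
position: [0.4587, 0.1245, 0.1407]
tool_rot: [[-0.997, -0.081, -0.003], [-0.081, 0.997, -0.0], [0.003, -0.0, -1.0]]
wrist_force: [1.6, 0.3, -0.5]
opening: 0.0006
```

```bash
python3 - <<'E'
from h import *
from plant import r
s=r.get_state(); print(s['clock'],s['position']); go(s,(*L2W((-.075,-.069)),.112),184.6)
E
```

```text
18.5 [0.45868944 0.12453729 0.14066558]
shift [-0.0019  0.0004  0.0287] turn [-0.0001 -0.0026  0.0008]
```

Emit:
servo_tool([
  [0,[0,0,0.006],[0,0,0]],
  [0,[0,0,0.012],[0,0,0]],
  [0,[0,0,0.018],[0,0,0]],
  [0,[0,0,0.023],[0,0,0]],
  [0,[0,0,0.027],[0,0,0]],
])

```text
clock: 19.0
position: [0.4595, 0.1247, 0.1143]
tool_rot: [[-0.997, -0.081, 0.0], [-0.081, 0.997, 0.0], [-0.0, 0.0, -1.0]]
wrist_force: [0.2, -0.7, 2.2]
opening: 0.0005
```

Emit:
servo_tool([
  [0,[0,0,0.001],[0,0,0]],
  [0,[0,0,0.002],[0,0,0]],
  [0,[0,0,0.002],[0,0,0]],
  [0,[0,0,0.002],[0,0,0]],
])

```text
clock: 19.4
position: [0.4595, 0.1248, 0.1127]
tool_rot: [[-0.997, -0.081, 0.0], [-0.081, 0.997, 0.0], [-0.0, 0.0, -1.0]]
wrist_force: [-0.2, -0.1, -0.1]
opening: 0.0006
```

Emit:
servo_tool([
  [0,[0,0,0.001],[0,0,0]],
  [0,[0,0,0.002],[0,0,0]],
  [0,[0,0,0.002],[0,0,0]],
])

```text
clock: 19.7
position: [0.4595, 0.1247, 0.1106]
tool_rot: [[-0.997, -0.081, 0.0], [-0.081, 0.997, 0.0], [-0.0, 0.0, -1.0]]
wrist_force: [0.4, -0.8, 0.4]
opening: 0.0006
```

Emit:
servo_tool([
  [0,[0,0,0.0005],[0,0,0]],
  [0,[0,0,0.001],[0,0,0]],
  [0,[0,0,0.0015],[0,0,0]],
  [0,[0,0,0.0015],[0,0,0]],
])

```text
clock: 20.1
position: [0.4596, 0.1247, 0.1092]
tool_rot: [[-0.997, -0.081, 0.0], [-0.081, 0.997, 0.0], [-0.0, 0.0, -1.0]]
wrist_force: [-0.5, -0.3, 3.6]
opening: 0.0004
```

Emit:
servo_tool([
  [0,[0,0,0.0005],[0,0,0]],
  [0,[0,0,0.001],[0,0,0]],
  [0,[0,0,0.001],[0,0,0]],
])

```text
clock: 20.4
position: [0.4596, 0.1247, 0.1083]
tool_rot: [[-0.997, -0.081, 0.0], [-0.081, 0.997, -0.0], [-0.0, -0.0, -1.0]]
wrist_force: [0.2, -1.5, 6.2]
opening: 0.0007
```

Emit:
servo_tool([
  [0,[0,0,0.0005],[0,0,0]],
  [0,[0,0,0.001],[0,0,0]],
  [0,[0,0,0.001],[0,0,0]],
])

```text
clock: 20.7
position: [0.4597, 0.1246, 0.1075]
tool_rot: [[-0.997, -0.081, 0.001], [-0.081, 0.997, -0.0], [-0.001, -0.0, -1.0]]
wrist_force: [-0.3, -3.7, 8.6]
opening: 0.0004
```

Emit:
servo_tool([
  [0,[0,0,0.0005],[0,0,0]],
  [0,[0,0,0.001],[0,0,0]],
  [0,[0,0,0.001],[0,0,0]],
])

```text
clock: 21.0
position: [0.4597, 0.1245, 0.1065]
tool_rot: [[-0.997, -0.081, 0.001], [-0.081, 0.997, -0.0], [-0.001, -0.0, -1.0]]
wrist_force: [-0.7, -3.8, 9.9]
opening: 0.0003
```

Emit:
servo_tool([
  [0,[0,0,0.0005],[0,0,0]],
  [0,[0,0,0.001],[0,0,0]],
  [0,[0,0,0.001],[0,0,0]],
])

```text
clock: 21.3
position: [0.4595, 0.1247, 0.1051]
tool_rot: [[-0.997, -0.081, 0.0], [-0.081, 0.997, 0.0], [-0.0, 0.0, -1.0]]
wrist_force: [-0.5, 0.3, 0.5]
opening: 0.0004
```

Emit:
servo_tool([
  [0,[0,0,-0.02],[0,0,0]],
  [0,[0,0,-0.05],[0,0,0]],
  [0,[0,0,-0.075],[0,0,0]],
  [0,[0,0,-0.08],[0,0,0]],
])

```text
clock: 21.7
position: [0.4602, 0.125, 0.1871]
tool_rot: [[-0.997, -0.081, 0.003], [-0.081, 0.997, 0.001], [-0.003, 0.0, -1.0]]
wrist_force: [0.7, 0.0, 1.0]
opening: 0.0003
```

```bash
python3 - <<'E'
from clips import *
clips(tag='c2')
s=r.get_state(); print(s['clock'],s['position']); go(s,(*L2W((.075,-.069)),.185),184.6)
E
```

```text
scene 1 1 320 299 angle 0.002 z at hinge 0.1058
scene 1 -1 415 276 angle 0.469 z at hinge 0.111
scene -1 1 211 160 angle 0.45 z at hinge 0.107
scene -1 -1 143 141 angle -0.006 z at hinge 0.1032
21.75 [0.4599472  0.12496542 0.18647124]
shift [-0.1505 -0.      0.0019] turn [0.0004 0.0027 0.001 ]
```

Second clip shut (angle ≈ 0). Now (+,-); expected shut height ≈ 0.110–0.111.

Emit:
servo_tool([
  [0,[-0.03,0,0],[0,0,0]],
  [0,[-0.075,0,0],[0,0,0]],
  [0,[-0.115,0,0],[0,0,0]],
  [0,[-0.145,0,0],[0,0,0]],
  [0,[-0.15,0,0],[0,0,0]],
])

```text
clock: 22.25
position: [0.6109, 0.1369, 0.1826]
tool_rot: [[-0.997, -0.081, -0.002], [-0.081, 0.997, 0.0], [0.002, 0.0, -1.0]]
wrist_force: [-1.0, -0.1, -0.3]
opening: 0.0005
```

Emit:
servo_tool([
  [0,[0,0,0.02],[0,0,0]],
  [0,[0,0,0.04],[0,0,0]],
  [0,[0,0,0.045],[0,0,0]],
  [0,[0,0,0.045],[0,0,0]],
])

```text
clock: 22.65
position: [0.608, 0.1369, 0.139]
tool_rot: [[-0.997, -0.081, -0.003], [-0.081, 0.997, -0.0], [0.003, 0.0, -1.0]]
wrist_force: [0.5, 0.2, 0.8]
opening: 0.0005
```

```bash
python3 - <<'E'
from h import *
from plant import r
s=r.get_state(); print(s['clock'],s['position']); go(s,(*L2W((.075,-.069)),.120),184.6)
E
```

```text
22.65 [0.60804292 0.1368749  0.13895378]
shift [-0.002   0.0001  0.0189] turn [ 0.     -0.0026  0.0009]
```

Emit:
servo_tool([
  [0,[-0.001,0,0.005],[0,0,0]],
  [0,[-0.001,0,0.01],[0,0,0]],
  [0,[-0.001,0,0.015],[0,0,0]],
  [0,[-0.001,0,0.018],[0,0,0]],
  [0,[-0.001,0,0.019],[0,0,0]],
])

```text
clock: 23.15
position: [0.6099, 0.1369, 0.1209]
tool_rot: [[-0.997, -0.081, -0.0], [-0.081, 0.997, 0.0], [0.0, 0.0, -1.0]]
wrist_force: [-1.2, -0.4, 1.1]
opening: 0.0003
```

Emit:
servo_tool([
  [0,[0,0,0.001],[0,0,0]],
  [0,[0,0,0.002],[0,0,0]],
  [0,[0,0,0.002],[0,0,0]],
])

```text
clock: 23.45
position: [0.61, 0.137, 0.1191]
tool_rot: [[-0.997, -0.081, 0.0], [-0.081, 0.997, 0.0], [-0.0, 0.0, -1.0]]
wrist_force: [0.5, -0.2, 0.9]
opening: 0.0005
```

Emit:
servo_tool([
  [0,[0,0,0.0005],[0,0,0]],
  [0,[0,0,0.001],[0,0,0]],
  [0,[0,0,0.001],[0,0,0]],
])

```text
clock: 23.75
position: [0.6101, 0.137, 0.1182]
tool_rot: [[-0.997, -0.081, 0.0], [-0.081, 0.997, 0.0], [-0.0, 0.0, -1.0]]
wrist_force: [-0.6, -0.6, 1.9]
opening: 0.0003
```

Emit:
servo_tool([
  [0,[0,0,0.0005],[0,0,0]],
  [0,[0,0,0.001],[0,0,0]],
  [0,[0,0,0.0015],[0,0,0]],
  [0,[0,0,0.0015],[0,0,0]],
])

```text
clock: 24.15
position: [0.6101, 0.1369, 0.1169]
tool_rot: [[-0.997, -0.081, 0.001], [-0.081, 0.997, 0.0], [-0.001, -0.0, -1.0]]
wrist_force: [-1.4, -0.6, 5.9]
opening: 0.0004
```

Emit:
servo_tool([
  [0,[0,0,0.0005],[0,0,0]],
  [0,[0,0,0.001],[0,0,0]],
  [0,[0,0,0.001],[0,0,0]],
])

```text
clock: 24.45
position: [0.6102, 0.1369, 0.1162]
tool_rot: [[-0.997, -0.081, 0.001], [-0.081, 0.997, -0.0], [-0.001, -0.0, -1.0]]
wrist_force: [-1.1, -2.7, 7.2]
opening: 0.0008
```

Emit:
servo_tool([
  [0,[0,0,0.0005],[0,0,0]],
  [0,[0,0,0.001],[0,0,0]],
  [0,[0,0,0.001],[0,0,0]],
])

```text
clock: 24.75
position: [0.6103, 0.1368, 0.1154]
tool_rot: [[-0.997, -0.081, 0.001], [-0.081, 0.997, -0.0], [-0.001, -0.0, -1.0]]
wrist_force: [-1.9, -1.9, 10.5]
opening: 0.0004
```

Emit:
servo_tool([
  [0,[0,0,0.0005],[0,0,0]],
  [0,[0,0,0.001],[0,0,0]],
  [0,[0,0,0.001],[0,0,0]],
])

```text
clock: 25.05
position: [0.6103, 0.1367, 0.1145]
tool_rot: [[-0.997, -0.081, 0.001], [-0.081, 0.997, -0.0], [-0.001, -0.0, -1.0]]
wrist_force: [-2.4, -3.0, 10.0]
opening: 0.0003
```

Emit:
servo_tool([
  [0,[0,0,0.0005],[0,0,0]],
  [0,[0,0,0.001],[0,0,0]],
  [0,[0,0,0.001],[0,0,0]],
])

```text
clock: 25.35
position: [0.6101, 0.1368, 0.1128]
tool_rot: [[-0.997, -0.081, 0.0], [-0.081, 0.997, 0.0], [-0.0, -0.0, -1.0]]
wrist_force: [-0.6, -0.8, 0.1]
opening: 0.0005
```

Snapped. Retreat, check, and on to (-,+).

Emit:
servo_tool([
  [0,[0,0,-0.02],[0,0,0]],
  [0,[0,0,-0.05],[0,0,0]],
  [0,[0,0,-0.07],[0,0,0]],
  [0,[0,0,-0.07],[0,0,0]],
])

```text
clock: 25.75
position: [0.6109, 0.1373, 0.185]
tool_rot: [[-0.997, -0.081, 0.004], [-0.081, 0.997, 0.001], [-0.004, 0.0, -1.0]]
wrist_force: [0.3, 0.2, 0.1]
opening: 0.0007
```

```bash
python3 - <<'E'
from clips import *
clips(tag='c3')
s=r.get_state(); print(s['clock'],s['position']); go(s,(*L2W((-.075,.069)),.185),184.6)
E
```

```text
scene 1 1 327 305 angle -0.001 z at hinge 0.1058
scene 1 -1 265 216 angle 0.0 z at hinge 0.1113
scene -1 1 221 86 angle 0.24 z at hinge 0.1107
scene -1 -1 146 143 angle -0.014 z at hinge 0.1036
25.8 [0.61022731 0.13721745 0.18326682]
shift [ 0.1501  0.1381 -0.0019] turn [0.0004 0.0017 0.001 ]
```

Emit:
servo_tool([
  [0,[0.03,0.028,0],[0,0,0]],
  [0,[0.065,0.06,0],[0,0,0]],
  [0,[0.1,0.092,0],[0,0,0]],
  [0,[0.135,0.124,0],[0,0,0]],
  [0,[0.15,0.138,0],[0,0,0]],
])

```text
clock: 26.3
position: [0.4458, 0.2637, 0.1814]
tool_rot: [[-0.997, -0.083, -0.003], [-0.083, 0.997, -0.001], [0.003, -0.0, -1.0]]
wrist_force: [0.7, -0.3, 0.3]
opening: 0.0007
```

Emit:
servo_tool([
  [0,[0,0,0.02],[0,0,0]],
  [0,[0,0,0.04],[0,0,0]],
  [0,[0,0,0.043],[0,0,0]],
  [0,[0,0,0.043],[0,0,0]],
])

```text
clock: 26.7
position: [0.4489, 0.2622, 0.1387]
tool_rot: [[-0.997, -0.081, -0.002], [-0.081, 0.997, -0.001], [0.002, -0.001, -1.0]]
wrist_force: [0.4, -0.2, 0.7]
opening: 0.0006
```

```bash
python3 - <<'E'
from h import *
from plant import r
s=r.get_state(); print(s['clock'],s['position']); go(s,(*L2W((-.075,.069)),.116),184.6)
E
```

```text
26.7 [0.44886864 0.26215291 0.13868738]
shift [-0.0006  0.0005  0.0227] turn [-0.0007 -0.0023  0.0008]
```

Emit:
servo_tool([
  [0,[0,0,0.006],[0,0,0]],
  [0,[0,0,0.012],[0,0,0]],
  [0,[0,0,0.018],[0,0,0]],
  [0,[0,0,0.022],[0,0,0]],
  [0,[0,0,0.023],[0,0,0]],
])

```text
clock: 27.2
position: [0.4493, 0.2623, 0.1163]
tool_rot: [[-0.997, -0.081, -0.0], [-0.081, 0.997, -0.0], [0.0, 0.0, -1.0]]
wrist_force: [1.2, 1.4, 1.8]
opening: 0.0004
```

Emit:
servo_tool([
  [0,[0,0,0.001],[0,0,0]],
  [0,[0,0,0.002],[0,0,0]],
  [0,[0,0,0.002],[0,0,0]],
])

```text
clock: 27.5
position: [0.4493, 0.2624, 0.1147]
tool_rot: [[-0.997, -0.081, 0.0], [-0.081, 0.997, 0.0], [-0.0, 0.0, -1.0]]
wrist_force: [0.3, 0.9, 0.8]
opening: 0.0008
```

Emit:
servo_tool([
  [0,[0,0,0.0005],[0,0,0]],
  [0,[0,0,0.001],[0,0,0]],
  [0,[0,0,0.001],[0,0,0]],
])

```text
clock: 27.8
position: [0.4493, 0.2624, 0.1136]
tool_rot: [[-0.997, -0.081, 0.0], [-0.081, 0.997, 0.0], [-0.0, 0.0, -1.0]]
wrist_force: [0.4, 0.3, 0.7]
opening: 0.0006
```

Emit:
servo_tool([
  [0,[0,0,0.0005],[0,0,0]],
  [0,[0,0,0.001],[0,0,0]],
  [0,[0,0,0.0015],[0,0,0]],
  [0,[0,0,0.0015],[0,0,0]],
])

```text
clock: 28.2
position: [0.4493, 0.2624, 0.1122]
tool_rot: [[-0.997, -0.081, 0.0], [-0.081, 0.997, 0.0], [-0.0, 0.0, -1.0]]
wrist_force: [-1.3, 0.1, 2.4]
opening: 0.0003
```

Emit:
servo_tool([
  [0,[0,0,0.0005],[0,0,0]],
  [0,[0,0,0.001],[0,0,0]],
  [0,[0,0,0.001],[0,0,0]],
])

```text
clock: 28.5
position: [0.4494, 0.2625, 0.1113]
tool_rot: [[-0.997, -0.081, 0.0], [-0.081, 0.997, 0.0], [-0.0, 0.0, -1.0]]
wrist_force: [-0.7, 0.8, 5.4]
opening: 0.0001
```

Emit:
servo_tool([
  [0,[0,0,0.0005],[0,0,0]],
  [0,[0,0,0.001],[0,0,0]],
  [0,[0,0,0.001],[0,0,0]],
])

```text
clock: 28.8
position: [0.4494, 0.2626, 0.1105]
tool_rot: [[-0.997, -0.081, 0.001], [-0.081, 0.997, 0.001], [-0.001, 0.0, -1.0]]
wrist_force: [-0.7, 2.3, 8.2]
opening: 0.0005
```

Emit:
servo_tool([
  [0,[0,0,0.0005],[0,0,0]],
  [0,[0,0,0.001],[0,0,0]],
  [0,[0,0,0.001],[0,0,0]],
])

```text
clock: 29.1
position: [0.4495, 0.2626, 0.1097]
tool_rot: [[-0.997, -0.081, 0.001], [-0.081, 0.997, 0.001], [-0.001, 0.001, -1.0]]
wrist_force: [-2.3, 1.8, 10.0]
opening: 0.0004
```

Emit:
servo_tool([
  [0,[0,0,0.0005],[0,0,0]],
  [0,[0,0,0.001],[0,0,0]],
  [0,[0,0,0.001],[0,0,0]],
])

```text
clock: 29.4
position: [0.4494, 0.2628, 0.1087]
tool_rot: [[-0.997, -0.081, 0.001], [-0.081, 0.997, 0.001], [-0.001, 0.001, -1.0]]
wrist_force: [-2.3, 3.5, 8.9]
opening: 0.0002
```

Emit:
servo_tool([
  [0,[0,0,0.0005],[0,0,0]],
  [0,[0,0,0.001],[0,0,0]],
  [0,[0,0,0.001],[0,0,0]],
])

```text
clock: 29.7
position: [0.4491, 0.2623, 0.107]
tool_rot: [[-0.997, -0.081, -0.0], [-0.081, 0.997, -0.0], [0.0, -0.0, -1.0]]
wrist_force: [0.2, 0.5, 0.4]
opening: 0.0006
```

Snapped. Retreat high and inspect.

Emit:
servo_tool([
  [0,[0,0,-0.02],[0,0,0]],
  [0,[0,0,-0.06],[0,0,0]],
  [0,[0,0,-0.1],[0,0,0]],
  [0,[0,0,-0.14],[0,0,0]],
  [0,[0,0,-0.16],[0,0,0]],
])

```text
clock: 30.2
position: [0.4497, 0.2624, 0.2701]
tool_rot: [[-0.997, -0.081, 0.003], [-0.081, 0.997, 0.001], [-0.003, 0.001, -1.0]]
wrist_force: [-0.5, -0.0, 0.1]
opening: 0.0008
```

Emit:
servo_tool([
  [0,[-0.03,0,0],[0,0,0]],
  [0,[-0.06,0,0],[0,0,0]],
  [0,[-0.08,0,0],[0,0,0]],
  [0,[-0.08,0,0],[0,0,0]],
  [0,[-0.08,0,0],[0,0,0]],
])

```text
clock: 30.7
position: [0.5285, 0.2685, 0.2664]
tool_rot: [[-0.997, -0.081, -0.002], [-0.081, 0.997, -0.001], [0.002, -0.001, -1.0]]
wrist_force: [-0.2, 0.9, -0.4]
opening: 0.0003
```

```bash
python3 - <<'E'
from clips import *
clips(('scene','wrist'),tag='c4')
p=cv2.imread('pics/c4_scene.png');cv2.imwrite('pics/c4c.png',cv2.resize(p[100:370,230:560],None,fx=2.2,fy=2.2))
p0=cv2.imread('pics/scene0.png')
for b in ((190,225,325,352),(228,262,258,285)): print('vial diff',np.abs(p[b[0]:b[1],b[2]:b[3]].astype(int)-p0[b[0]:b[1],b[2]:b[3]]).mean())
s=r.get_state(); print(s['clock'],s['position'],s['wrist_force'])
E
```

```text
scene 1 1 312 301 angle -0.009 z at hinge 0.106
scene 1 -1 266 216 angle 0.002 z at hinge 0.1113
scene -1 1 203 190 angle -0.005 z at hinge 0.1055
scene -1 -1 144 144 angle -0.009 z at hinge 0.1034
wrist 1 1 93 93 angle -0.036 z at hinge 0.1064
wrist 1 -1 577 577 angle -0.0 z at hinge 0.1113
wrist -1 1 824 824 angle -0.002 z at hinge 0.1057
wrist -1 -1 813 813 angle -0.004 z at hinge 0.1033
vial diff 3.8074074074074074
vial diff 6.27995642701525
30.8 [0.52808235 0.26872942 0.26698268] [-0.15153865 -0.11638196 -0.67521729]
```

View pics/c4c.png

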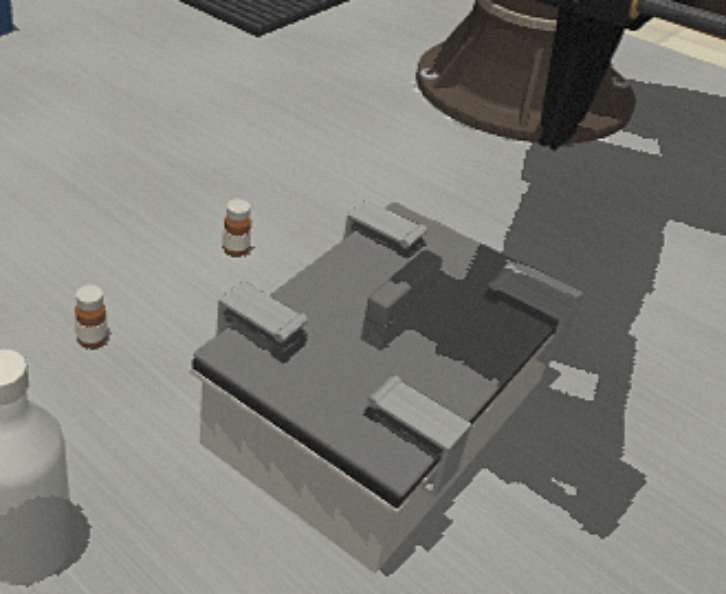

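View pics/c4_wrist.png

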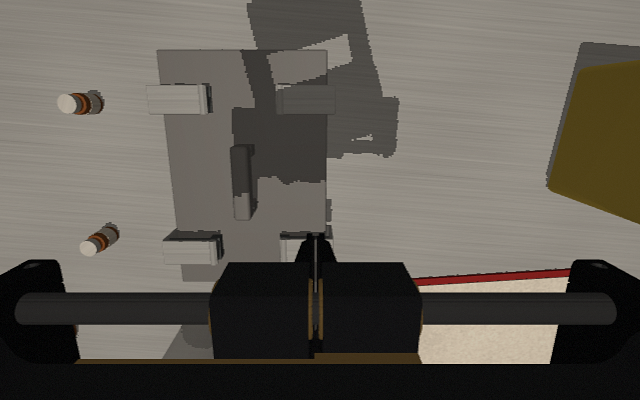

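All four clips are flat and hooked over the rim, the lid sits square, and both vials are standing where they were. Handing the job in.

```bash
python3 -c "
from plant import r
print(r.job_done(), r.get_state()['clock'])"
```

```text
the job is handed in; nothing more can be done
the job is handed in; nothing more can be done
```

The lid is on the vial box with all four clips snapped shut, and I handed the job in at about 31 s of the 72 s allowed.

- **Lid:** I picked it up by its bar and lowered it onto the seal until the touch read about 8 N. I let go of it with all four clips still up. It lay flat, with no measurable tilt, and matched the box to about 1 mm.
- **Clips:** The order was one corner, its diagonal opposite, then the other two. In box axes that was (+x,+y), (−x,−y), (+x,−y), (−x,+y). Each gave a clear click: the force rose to about 8–10.5 N and then dropped to zero. I never saw more than 10.5 N, though readings came only at the end of each small step.
- **Last checks:** All four clips read within 0.01 rad of shut in the scene camera. The wrist camera agreed except for one reading of −0.04 rad on the first clip, which the gripper partly hid. In the last pictures both loose vials stand where they were at the start. The gripper was clear of everything.
- **Disagreement:** The cameras differed by 1–3 mm on the positions of the box and lid. I settled it by comparing lid and box within the same view before lowering, and the lid's skirt went in without touching the seal.

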